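Put the brow station away in its hidden drawer

ROBOT

A 7-joint arm with a two-finger parallel gripper is mounted at the origin on the work surface. World frame = base frame: x ahead of the robot, y to its left, z up, the work surface at z = 0. Lengths are in mm, angles in rad, forces in N, time in s.
With the tool pointing down it reaches from about 400 to 875 mm from the base axis. Payload 4.4 kg.
Tool frame: the origin (TCP) lies midway between the tips of the shut fingers; the grasp point (between the pads) lies 19 mm behind it; z points along the fingers, y is the line along which they close (so a half turn about z gives the same grasp; the last joint's range is limited). The gripper opens to 85 mm and grips with 20 to 120 N. Pads are 22 mm wide; open, the fingers measure 114 mm over their backs; the gripper's body (76 mm by 85 mm) begins 54 mm behind the grasp point. The pads swing forward as they close: fully open they stand 13 mm farther back than shut.
Start: joints at [1.181, 0.628, 0.038, 1.517, -0.027, 0.996, -0.02], TCP at [206.839, -616.227, 231.313] pointing down, gripper open.
Joint ranges: [-3.06, 3.06], [-0.37, 2.12], [-1.25, 1.32], [0.18, 2.47], [-1.1, 4.24], [0.23, 1.98], [-2.94, 2.94]. Speed limits (rad/s): [2.57, 2.57, 3.14, 3.14, 3.14, 3.14, 3.14].

INTERFACE

Orientations are given as [roll, pitch, yaw] about the fixed x, y, z axes, in that order (R = Rz(yaw) Ry(pitch) Rx(roll)).
In Python, from cell import monitor, cams, ctrl gives the robot as it stands.
- The arm moves only by the tool drive_tool, never from a script. Its argument "motion" is a list of rows, each an object with "fingers": the opening, from 0 (shut) to 1 (fully open); "linear": the shift along the tool's x, y, z in m, a list of three; "twist": the turn about the tool's z in rad. In form: [{"fingers": fingers, "linear": [x, y, z], "twist": twist}, ...]. A call has 1 to 5 rows; each row shifts and turns the commanded pose from where the row before left it, along the tool's axes as they then stand; what a row does not reach is not made up. A row lasts 1/12 s, in which the tool goes at most 41.7 mm and 7.16 degrees, less where a joint would pass 70% of its speed; a pose out of reach is approached as far as the arm can. A call with a gripper value outside its range is refused whole. The fingers move at their own pace and stop on an object; the grip force is fixed at half the most. Time passes only in rows, so rows that do not move let the fingers close. It gives the time, the measured TCP pose, the force, the opening and the grip force at its end, in the units of the state.
- monitor.read_state(): the state, without advancing time (a new reading comes with each control period).
- cams.get_image(name): name is "side" or "top"; returns a dict with "color" (480x640x3 uint8, blue, green, red), "K" (3x3 intrinsics, pixels), "R" (3x3) and "t" (3): a world point X has camera coordinates R X + t. Camera axes: x right, y down, z forward; pixel columns grow to the right and rows downward; lengths in mm; the calibration is good to about 2 mm. A picture is of the moment at which its call begins. There is no depth.
- ctrl.finish_job(): hands the job in; it is judged then, once.
The state is a dict: "clock": time; "qpos": joint angles; "qd": joint speeds; "tau": joint torques, N m; "eef_pos": TCP position; "tool_rot": TCP orientation; "force": force on the tool from outside, world axes, zero at the start; "torque": the same for the moment, N m; "width": finger opening in mm; "gripper_force": force on a finger pad.
Only numpy, scipy, OpenCV 4.12 (cv2) and the standard library are available. Lean on these libraries where they do the work, as an engineer would, in place of code of your own. Each camera call takes 0.05 s, during which the arm holds its last target. There are 200 camera calls.

TASK

Put the brow-tattoo station away: press the red push latch on the white riser so that its hidden drawer springs out, pull the drawer fully open and slide back the cover inside it. Lay every needle-cartridge carton flat in the left bay and slide the cover fully shut over them, lay every pen machine in the open right bay, then push the drawer home until it latches, without slamming it. Leave the bottles, jar, tape roll and brush where they are.

Things in the scene. Friction and masses are not known exactly. Their poses are not given: they have to be found in the camera images.
- riser: Low white station unit, 240 mm deep (x), 350 wide (y), 90 high, on the table, front (-x) towards the robot; origin under its centre. x runs from its front to its back, y to the left seen from the robot, z up. Its front face is at x = -120 mm. A black power supply (50 mm high) and a low clear cup rack are fixed on the rear half of its top (x above 30 mm). It is fixed.
- latch (a joint): Red round push button, 36 mm across, its top 12 mm above the riser's top, in the middle of the riser's front edge (x = -95 mm, y = 0 of the riser). Value: how far it is pressed, 0 to 0.008 m; it springs back. 2 N to start, 5 N fully down. From about 0.005 m on it frees the drawer.
- latch_top (a point): Centre of the button's top face, 102 mm above the table when not pressed. Axes as the riser's.
- drawer (a joint): How far the handleless drawer is out, along the riser's -x: 0 shut (its front flush with the riser's) to 0.175 m fully out (a stop). Shut, the latch holds it (up to 0.003). Once freed a spring throws it out 0.045 to 0.07 m; then it slides with 1 N and stays where left. Pushing it home takes 2 N at 0.045 m rising to 10 N over the catch; it latches by itself.
- drawer_edge (a point): Middle of the top edge of the drawer's pale lilac front panel: 15 mm thick (x), 332 wide (y), top edge 77 mm above the table; this point is at mid thickness. Axes as the riser's. Behind the panel's middle a steel striker arm (25 mm long, 20 wide) stands out just below the top edge; elsewhere the panel can be pinched or hooked from above once it is out.
- cover (a joint): How far the flat sliding cover in the drawer is slid along the riser's -y (to the right seen from the robot): 0 shut over the left bay (a stop), 0.155 m fully back (a stop), when it lies over the right bay and the left bay is clear. It slides with about 1 N and stays where left. May start up to 0.02 m ajar.
- cover_rib (a point): Middle of the top of the dark violet rib on the lilac cover. Rib: 60 mm long (x), 12 wide (y), 18 high, in the middle of the cover; cover: 158 (x) x 157 (y) mm, 4 thick, its top 54 mm above the table, its underside 36 mm above the bay floors. The rib's top is 72 mm above the table. Axes as the riser's.
- left_bay (a point): Centre of the floor of the drawer's left bay (+y side, the one with the cover): 160 mm along x, 155 along y, floor 14 mm above the table, walls 36 mm high inside, the front panel 63 mm. Axes as the riser's; moves with the drawer. With the drawer fully out the whole bay lies in front of the riser.
- right_bay (a point): Centre of the floor of the drawer's right bay (-y side), same size as the left bay; open on top unless the cover is slid over it. A 6 mm divider stands between the bays. Axes as the riser's.
- carton1_mid (a point): Centre of a needle-cartridge carton, a turquoise box with a white band, 62 x 40 x 30 mm along its x, y, z, about 80 g. None if absent. Starts flat on the table.
- carton2_mid (a point): Centre of a needle-cartridge carton, a turquoise box with a white band, 62 x 40 x 30 mm along its x, y, z, about 80 g. None if absent. Starts flat on the table.
- carton3_mid (a point): Centre of a needle-cartridge carton, a turquoise box with a white band, 62 x 40 x 30 mm along its x, y, z, about 80 g. None if absent. Starts flat on the table.
- pen1_mid (a point): Middle of the barrel of a pink tattoo pen machine, about 120 g, 130 mm long: square barrel 80 x 24 x 24 mm along its x, then a black tapering grip, 50 mm, to the tip at +x. This point is the barrel's centre: the tip is 90 mm ahead (+x), the tail end 40 mm behind. None if absent. Starts lying on the table.
- pen2_mid (a point): Middle of the barrel of a gold tattoo pen machine, about 120 g, 130 mm long: square barrel 80 x 24 x 24 mm along its x, then a black tapering grip, 50 mm, to the tip at +x. This point is the barrel's centre: the tip is 90 mm ahead (+x), the tail end 40 mm behind. None if absent. Starts lying on the table.
- pigment1: Dark brown pigment bottle, 34 mm across, 75 high, standing; origin under its centre. Not part of the job.
- pigment2: Tan pigment bottle, 34 mm across, 75 high, standing; origin under its centre. Not part of the job.
- tape: Violet tape roll, 64 mm across, 24 high, lying flat; origin under its centre. Not part of the job.
- brush: Violet-handled brush, 160 mm long, lying. Not part of the job.
- jar: Amber jar with a white cap, 60 mm across, 60 high, standing on the riser's top behind the button; origin under its centre. Not part of the job.
Not all that is in view belongs to the job. Leave any blue or yellow look-alike of the part that bears carton2_mid alone.

How it is judged:
By the outcome, as a careful person would: the job done as asked, in the order asked, and still so for the second after the job is handed in, with the robot touching nothing.
Of carton1, carton2, carton3, pen1, pen2 only 3 to 5 are there at a start; the rules pass over those that are not, and their reading is None.
At some moment in a run one of carton1, carton2, carton3, pen1, pen2 may be knocked a few centimetres aside while the robot is not near it.
Once in a run the grip may slacken for a moment while it holds something.
It also fails if it takes over 210 s, if anything falls off the work surface, if the arm or the gripper's body presses on something with over 40 N, if the wrist force passes 120 N, or if a joint passes its speed limit or range.

## Working session

There is one attempt and no reset: what is moved stays moved. The work goes in short steps, Python scripts to look and compute and a tool call to move; the robot and the scene stay as the last step left them, time stands still between calls to the robot, and variables do not carry over. Pictures are saved under pics/ and viewed, at most 18 in all, crops included, and the job is handed in when it is done.

Besides the shell and the picture viewer there is one more tool, called after "Call:" as name(argument=value, ...), one argument or row to a line, values as JSON. drive_tool: Moves the arm, as the interface text tells. Its arguments: {"type":"object","properties":{"motion":{"type":"array"}},"required":["motion"]}

```bash
ls; mkdir -p pics; cat > h.py <<'E'
import numpy as np, cv2
from cell import monitor, cams, ctrl
def shot(n, f=None):
    d=cams.get_image(n); 
    if f: cv2.imwrite('pics/'+f,d['color'])
    return d
def ray(d,u,v,z):
    K,R,t=[np.array(d[k],float) for k in 'KRt']
    c=-R.T@t.ravel(); r=R.T@np.linalg.solve(K,[u,v,1.]); s=(z-c[2])/r[2]
    return c+s*r
def proj(d,X):
    K,R,t=[np.array(d[k],float) for k in 'KRt']
    p=K@(R@np.array(X,float)+t.ravel()); return p[:2]/p[2]
E
python3 - <<'E'
from h import *
for n in ('top','side'):
    d=shot(n,n+'0.png'); R=np.array(d['R']);print(n,np.array(d['K']).round(1).tolist(),(-R.T@np.array(d['t']).ravel()).round(0),R.round(2).tolist())
print(monitor.read_state())
E
```

```text
pics
top [[474.0, 0.0, 324.1], [0.0, 474.0, 237.3], [0.0, 0.0, 1.0]] [ 368.   -2. 1207.] [[0.03, -1.0, -0.01], [-0.99, -0.02, -0.15], [0.15, 0.01, -0.99]]
side [[605.7, 0.0, 310.3], [0.0, 605.7, 241.8], [0.0, 0.0, 1.0]] [ 482. 1250. 1451.] [[-1.0, -0.05, 0.01], [-0.04, 0.74, -0.67], [0.03, -0.67, -0.74]]
{'clock': 0.1, 'qpos': array([ 1.18116347,  0.62925884,  0.03846066,  1.51826099, -0.02702071,
        0.99630738, -0.01998685]), 'qd': array([ 3.14598197e-04, -1.80127276e-03,  1.48171734e-05, -3.29001398e-03,
       -1.06943768e-04,  1.12272880e-03, -1.93763107e-03]), 'tau': array([ 2.63040798e-03, -5.64528108e+01,  1.23012185e+00, -1.93973351e+01,
        1.12003522e-02,  5.44299925e-03,  1.56293760e-05]), 'eef_pos': array([ 206.67958016, -615.67561272,  230.48020639]), 'tool_rot': array([-3.13987637e+00,  9.47970443e-06,  3.23822031e-01]), 'force': array([-0.69226402, -0.04294751,  0.63412176]), 'torque': array([0.01952144, 0.02149281, 0.02983151]), 'gripper_force': 0.0, 'width': 85.02215793048907}
```

View pics/top0.png

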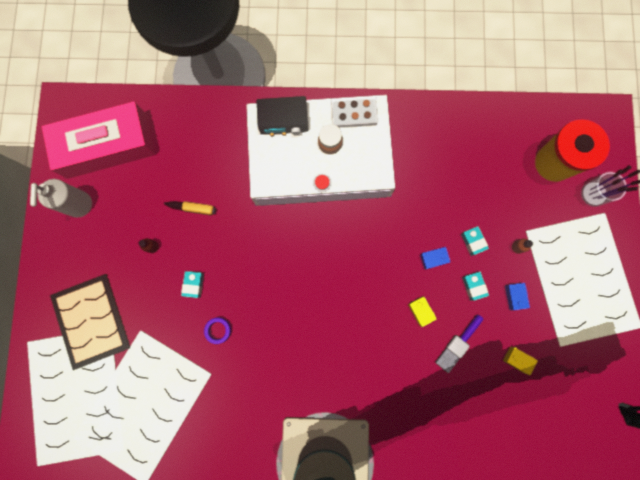

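View pics/side0.png

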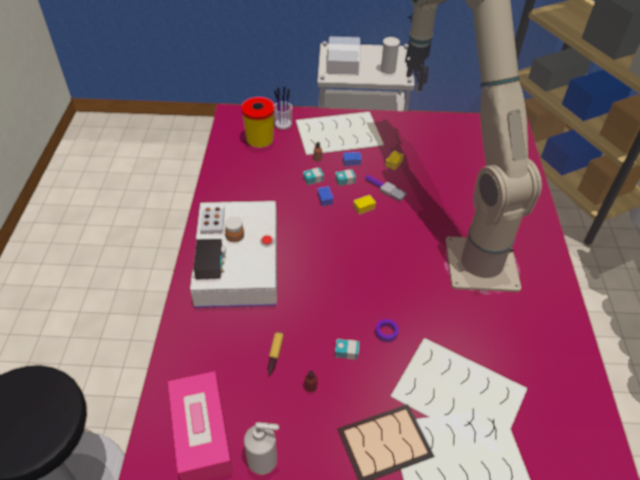

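The top view shows cartons near (192,284), (475,240) and (476,286). The gold pen is at (190,208) with its tip to the left, the button at (322,182), and there is no pink pen. The side view agrees.

```bash
cat >> h.py <<'E'
def blobs(d,kind,box=None,zc=15,amin=25):
    """list of (centre xyz, long, short, yaw of long axis, px centroid), silhouettes cast on plane zc"""
    hsv=cv2.cvtColor(d['color'],cv2.COLOR_BGR2HSV); H,S,V=[c.astype(int) for c in cv2.split(hsv)]
    if kind=='carton':
        t=((H>78)&(H<98)&(S>90)&(V>60)).astype(np.uint8)
        near=cv2.dilate(t,np.ones((15,15)))
        w=((S<110)&(V>110)).astype(np.uint8)
        m=t|(w&near)
    elif kind=='gold': m=((H>14)&(H<30)&(S>110)&(V>90)).astype(np.uint8)
    elif kind=='red': m=(((H<6)|(H>176))&(S>200)&(V>170)).astype(np.uint8)
    elif kind=='violet': m=((H>120)&(H<150)&(S>60)).astype(np.uint8)
    elif kind=='white': m=((S<60)&(V>140)).astype(np.uint8)
    if box:
        b=np.zeros_like(m); b[box[1]:box[3],box[0]:box[2]]=1; m=m&b
    out=[]
    for c in cv2.findContours(m,cv2.RETR_EXTERNAL,cv2.CHAIN_APPROX_NONE)[0]:
        if cv2.contourArea(c)<amin: continue
        mm=cv2.moments(c); u,v=mm['m10']/mm['m00'],mm['m01']/mm['m00']
        W=np.array([ray(d,*p[0],zc)[:2] for p in c],np.float32)
        r=cv2.minAreaRect(W); (a,b),an=r[1],np.radians(r[2])
        if a<b: a,b,an=b,a,an+np.pi/2
        out.append((ray(d,u,v,zc).round(0),round(a),round(b),round((an+np.pi/2)%np.pi-np.pi/2,3),(round(u),round(v))))
    return out
E
python3 - <<'E'
from h import *
D={n:shot(n) for n in ('top','side')}
for k,z in (('carton',15),('gold',12),('red',100),('white',90)):
    for n in D:
        for b in blobs(D[n],k,zc=z,amin=60 if k!='white' else 1500): print(k,n,*b)
# riser front top edge
im=D['top']['color']; crop=im[85:210,235:405]; cv2.imwrite('pics/c1.png',cv2.resize(crop,None,fx=4.5,fy=4.5))
E
```

```text
carton top [ 432. -369.   15.] 66 47 0.342 (476, 286)
carton top [418. 346.  15.] 65 46 -0.069 (191, 284)
carton top [ 548. -369.   15.] 66 46 0.443 (476, 240)
carton top [813. 160.  15.] 88 41 -1.548 (272, 135)
carton side [417. 336.  15.] 67 62 -0.044 (347, 347)
carton side [802.  42.  15.] 100 25 -1.429 (224, 260)
carton side [ 431. -375.   15.] 78 70 -1.23 (345, 176)
carton side [ 547. -375.   15.] 80 65 -1.514 (313, 174)
gold top [ 253. -475.   12.] 67 44 1.053 (521, 361)
gold top [ 366. -234.   12.] 67 45 0.509 (422, 311)
gold top [615. 345.  12.] 80 22 1.441 (197, 208)
gold top [ 752. -570.   12.] 108 88 0.602 (551, 164)
gold side [615. 339.  12.] 80 23 1.452 (276, 345)
gold side [ 365. -238.   12.] 78 66 0.485 (364, 204)
gold side [-552. -347.   12.] 387 73 1.013 (628, 192)
gold side [ 255. -475.   12.] 96 52 1.065 (394, 160)
gold side [-499. -488.   12.] 610 167 1.16 (601, 165)
gold side [ 764. -614.   12.] 189 115 -1.393 (259, 131)
gold side [1140. -745.   12.] 367 65 -0.013 (169, 108)
gold side [1435. -748.   12.] 198 65 -0.02 (97, 105)
gold side [-353. -754.   12.] 228 18
[... 306 characters left out ...]
 [140. 488.  90.] 423 325 -1.484 (111, 403)
white top [ 450. -594.   90.] 276 196 0.249 (583, 279)
white top [747.  18.  90.] 350 248 -1.48 (324, 151)
white top [1036. -295.   90.] 1022 448 1.5 (451, 44)
white top [986. 669.  90.] 498 412 -1.443 (71, 55)
white side [144. 565.  90.] 370 339 -1.518 (462, 417)
white side [-264.  364.   90.] 742 73 1.569 (610, 353)
white side [746.  40.  90.] 368 245 -1.482 (241, 244)
white side [ 460. -525.   90.] 284 206 0.245 (339, 132)
white side [1149.  122.   90.] 1352 521 1.571 (101, 259)
white side [-167. -511.   90.] 685 169 1.511 (514, 141)
white side [ 390. -989.   90.] 385 362 -0.002 (358, 63)
white side [ -240. -1229.    90.] 690 104 1.458 (502, 38)
```

View pics/c1.png

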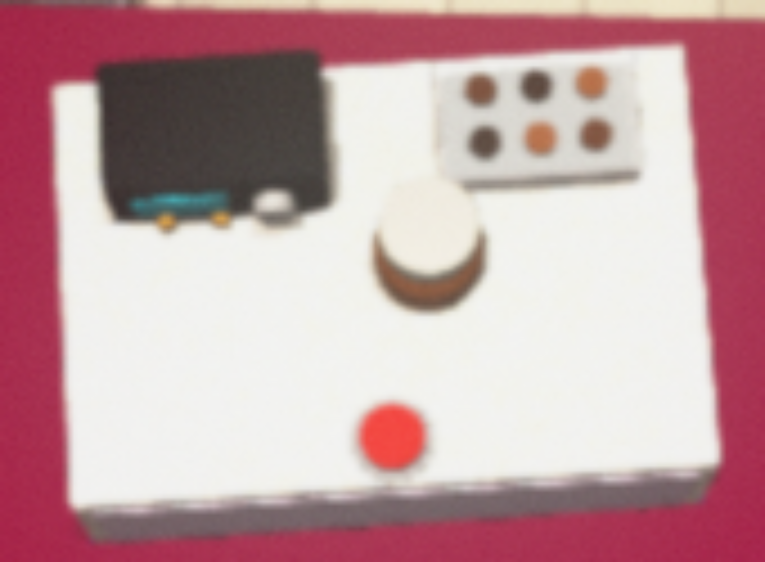

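The crop shows the button at about (322,182) in the full image, the riser turned slightly, and the jar just behind the button.

```bash
python3 - <<'E'
from h import *
D={n:shot(n) for n in ('top','side')}
for n,bx in (('top',(300,165,345,200)),('side',(250,228,280,252))):
    d=D[n]; im=d['color'].astype(int); m=((im[...,2]>150)&(im[...,1]<110)&(im[...,0]<110)).astype(np.uint8)
    b=np.zeros_like(m); b[bx[1]:bx[3],bx[0]:bx[2]]=1; m&=b
    M=cv2.moments(m,True); u,v=M['m10']/M['m00'],M['m01']/M['m00']; print(n,M['m00'],u,v,ray(d,u,v,100).round(1))
    # riser top corners at z=90 from convex hull quad
    hsv=cv2.cvtColor(d['color'],cv2.COLOR_BGR2HSV); w=((hsv[...,1]<60)&(hsv[...,2]>(190 if n=='top' else 170))).astype(np.uint8)
    cs=[c for c in cv2.findContours(w,cv2.RETR_EXTERNAL,cv2.CHAIN_APPROX_NONE)[0] if cv2.contourArea(c)>1500 and cv2.pointPolygonTest(c,(u-3,v+12) if n=='side' else (u+30,v-10),False)>=0]
    for c in cs:
        q=cv2.approxPolyDP(cv2.convexHull(c),8,True)[:,0]
        print(q.tolist(),[ray(d,*p,90)[:2].round(0).tolist() for p in q])
for k in ('violet',):
    for n in D:
        for b in blobs(D[n],k,zc=12,amin=60): print(k,n,*b)
E
```

```text
top 147.0 321.76190476190476 181.8231292517007 [667.1  22.7 100. ]
[[386, 95], [394, 187], [250, 196], [248, 104]] [[896.0, -131.0], [661.0, -152.0], [631.0, 195.0], [865.0, 212.0]]
side 148.0 272.0945945945946 239.7027027027027 [651.6  24.7 100. ]
[[274, 201], [274, 287], [191, 289], [200, 203]] [[662.0, -153.0], [631.0, 196.0], [864.0, 217.0], [899.0, -131.0]]
violet top [306. 275.  12.] 65 61 -1.544 (217, 330)
violet top [ 328. -355.   12.] 75 19 -0.653 (471, 328)
violet side [307. 271.  12.] 72 60 1.549 (387, 330)
violet side [ 500. -272.   12.] 91 48 -1.275 (325, 195)
violet side [ 331. -357.   12.] 72 24 -0.682 (374, 181)
violet side [ 409. -475.   12.] 73 67 -1.513 (352, 158)
```

```bash
cat >> h.py <<'E'
YAW=0.086; F=np.array([645.,21.5])   # riser yaw, middle of its front face
def rw(x,y):   # riser frame (x=-120 is the front) -> world
    c,s=np.cos(YAW),np.sin(YAW); return F+[c*(x+120)-s*y, s*(x+120)+c*y]
def wr(X,Y):
    c,s=np.cos(YAW),np.sin(YAW); d=np.array([X,Y])-F; return np.array([c*d[0]+s*d[1]-120,-s*d[0]+c*d[1]])
def plan(x,y,z,yaw=YAW,frm=None):
    """twist first, then tool-axis shift; frm=(x,y,z,yaw) else measured"""
    if frm is None:
        s=monitor.read_state(); p=s['eef_pos']; a=s['tool_rot'][2]
    else: p=np.array(frm[:3]); a=frm[3]
    tw=-((yaw-a+np.pi)%(2*np.pi)-np.pi)
    d=np.array([x,y,z])-p; c,s_=np.cos(yaw),np.sin(yaw)
    L=np.array([c*d[0]+s_*d[1], s_*d[0]-c*d[1], -d[2]]); n=max(1,int(np.ceil(np.linalg.norm(L)/41)))
    print('twist %.3f (%d rows)'%(tw,np.ceil(abs(tw)/.124)),'lin',(L/1000).round(3).tolist(),'n',n,'each',(L/n/1000).round(4).tolist())
E
python3 - <<'E'
from h import *
plan(*rw(-95,0),150)
plan(*rw(-95,0),150, frm=(206.8,-616,230.5,.324))
print(rw(-95,0)); d=shot('top'); print('jar',wr(*ray(d,330.5,135.7,150)[:2]))
E
```

```text
twist 0.238 (2 rows) lin [0.516, -0.598, 0.081] n 20 each [0.0258, -0.0299, 0.0041]
twist 0.238 (2 rows) lin [0.516, -0.598, 0.08] n 20 each [0.0258, -0.0299, 0.004]
[669.90760697  23.64735075]
jar [ -2.35868094 -27.51696227]
```

Call:
drive_tool(
  motion=[
    {"fingers": 0, "linear": [0, 0, 0], "twist": 0.119},
    {"fingers": 0, "linear": [0, 0, 0], "twist": 0.119},
    {"fingers": 0, "linear": [0.026, -0.03, 0], "twist": 0},
    {"fingers": 0, "linear": [0.026, -0.03, 0], "twist": 0},
    {"fingers": 0, "linear": [0.026, -0.03, 0], "twist": 0},
  ],
)

```text
clock: 0.77
eef_pos: [277.1, -518.9, 231.1]
tool_rot: [-3.142, -0.0, 0.084]
force: [1.2, 0.6, 0.6]
width: 25.5
gripper_force: 0.0
```

Call:
drive_tool(
  motion=[
    {"fingers": 0, "linear": [0.026, -0.03, 0], "twist": 0},
    {"fingers": 0, "linear": [0.026, -0.03, 0], "twist": 0},
    {"fingers": 0, "linear": [0.026, -0.03, 0], "twist": 0},
    {"fingers": 0, "linear": [0.026, -0.03, 0], "twist": 0},
    {"fingers": 0, "linear": [0.026, -0.03, 0], "twist": 0},
  ],
)

```text
clock: 1.18
eef_pos: [394.5, -357.7, 231.6]
tool_rot: [3.141, -0.001, 0.086]
force: [0.5, 0.3, -0.1]
width: -0.1
gripper_force: 0.0
```

Call:
drive_tool(
  motion=[
    {"fingers": 0, "linear": [0.026, -0.03, 0], "twist": 0},
    {"fingers": 0, "linear": [0.026, -0.03, 0], "twist": 0},
    {"fingers": 0, "linear": [0.026, -0.03, 0], "twist": 0},
    {"fingers": 0, "linear": [0.026, -0.03, 0], "twist": 0},
    {"fingers": 0, "linear": [0.026, -0.03, 0], "twist": 0},
  ],
)

```text
clock: 1.6
eef_pos: [511.2, -197.0, 231.6]
tool_rot: [3.141, -0.001, 0.086]
force: [0.3, -0.6, -0.2]
width: 0.1
gripper_force: 0.0
```

Call:
drive_tool(
  motion=[
    {"fingers": 0, "linear": [0.026, -0.03, 0.01], "twist": 0},
    {"fingers": 0, "linear": [0.026, -0.03, 0.015], "twist": 0},
    {"fingers": 0, "linear": [0.026, -0.03, 0.02], "twist": 0},
    {"fingers": 0, "linear": [0.026, -0.03, 0.02], "twist": 0},
    {"fingers": 0, "linear": [0.0, 0.0, 0.015], "twist": 0},
  ],
)

```text
clock: 2.02
eef_pos: [604.8, -64.5, 152.8]
tool_rot: [-3.136, -0.005, 0.097]
force: [0.1, 0.7, 0.3]
width: -0.2
gripper_force: 0.0
```

```bash
python3 - <<'E'
from h import *
plan(*rw(-95,0),107)
E
```

```text
twist 0.011 (1 rows) lin [0.072, -0.082, 0.046] n 3 each [0.0241, -0.0274, 0.0153]
```

Call:
drive_tool(
  motion=[
    {"fingers": 0, "linear": [0.026, -0.029, 0], "twist": 0},
    {"fingers": 0, "linear": [0.026, -0.029, 0.0], "twist": 0},
    {"fingers": 0, "linear": [0.02, -0.024, 0.02], "twist": 0},
    {"fingers": 0, "linear": [0, 0, 0.02], "twist": 0},
    {"fingers": 0, "linear": [0, 0, 0], "twist": 0},
  ],
)

```text
clock: 2.43
eef_pos: [662.9, 16.6, 110.0]
tool_rot: [-3.14, 0.006, 0.09]
force: [-1.9, -0.3, -0.1]
width: -0.3
gripper_force: 0.0
```

```bash
python3 - <<'E'
from h import *
plan(*rw(-95,0),107); print(monitor.read_state()['eef_pos'])
E
```

```text
twist 0.004 (1 rows) lin [0.008, -0.006, 0.003] n 1 each [0.0076, -0.0064, 0.003]
[662.89556436  16.57958788 109.95925306]
```

Now press slowly.

Call:
drive_tool(
  motion=[
    {"fingers": 0, "linear": [0.006, -0.005, 0.003], "twist": 0},
    {"fingers": 0, "linear": [0, 0, 0.004], "twist": 0},
    {"fingers": 0, "linear": [0, 0, 0.004], "twist": 0},
    {"fingers": 0, "linear": [0, 0, 0.003], "twist": 0},
    {"fingers": 0, "linear": [0, 0, 0.0], "twist": 0},
  ],
)

```text
clock: 2.85
eef_pos: [670.4, 17.6, 100.4]
tool_rot: [3.141, -0.0, 0.085]
force: [0.5, 0.5, -0.0]
width: 0.0
gripper_force: 0.0
```

Call:
drive_tool(
  motion=[
    {"fingers": 0, "linear": [0, 0, 0.001], "twist": 0},
    {"fingers": 0, "linear": [0, 0, 0], "twist": 0},
    {"fingers": 0, "linear": [0, 0, -0.02], "twist": 0},
    {"fingers": 0, "linear": [0, 0, -0.03], "twist": 0},
    {"fingers": 0, "linear": [0, 0, -0.03], "twist": 0},
  ],
)

```text
clock: 3.27
eef_pos: [669.5, 18.4, 179.2]
tool_rot: [-3.141, 0.002, 0.086]
force: [0.7, -0.3, -0.3]
width: -0.1
gripper_force: 0.0
```

```bash
python3 - <<'E'
from h import *
d=shot('top','t1.png'); s=shot('side')
a=cv2.resize(d['color'][90:270,170:410],None,fx=2.3,fy=2.3); b=cv2.resize(s['color'][190:330,170:380],None,fx=1.15*2,fy=1.15*2)
o=np.zeros((a.shape[0]+5,800,3),np.uint8); o=np.zeros((600,800,3),np.uint8)
o[:a.shape[0],:a.shape[1]]=a; b=cv2.resize(s['color'][200:300,180:400],(396,180)); o[415:595,:396]=b
cv2.imwrite('pics/t1.png',o)
E
```

```text
(no output)
```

View pics/t1.png

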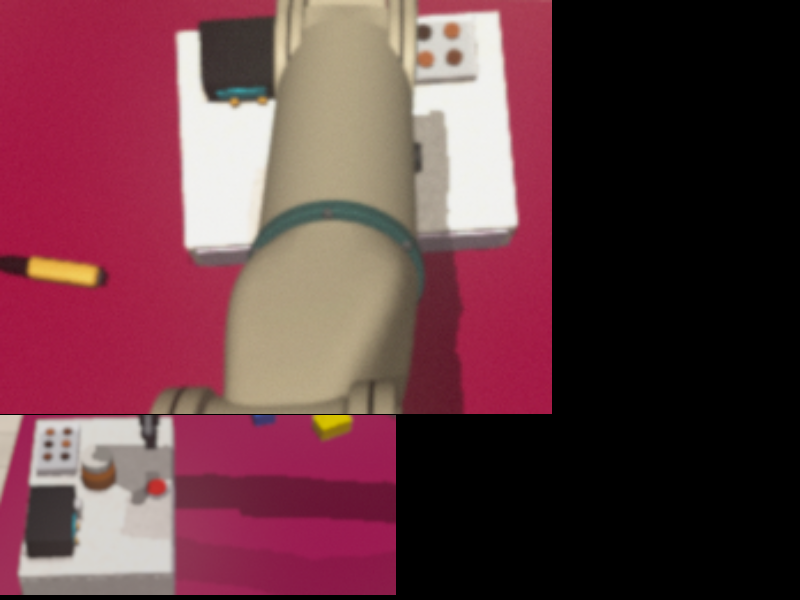

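The drawer is still shut, with no contact force at z=100. I'll press deeper.

Call:
drive_tool(
  motion=[
    {"fingers": 0, "linear": [0, -0.002, 0.035], "twist": 0},
    {"fingers": 0, "linear": [0, -0.002, 0.035], "twist": 0},
    {"fingers": 0, "linear": [0, 0, 0.006], "twist": 0},
    {"fingers": 0, "linear": [0, 0, 0.003], "twist": 0},
    {"fingers": 0, "linear": [0, 0, 0], "twist": 0},
  ],
)

```text
clock: 3.78
eef_pos: [669.6, 22.5, 100.2]
tool_rot: [-3.141, 0.002, 0.086]
force: [-1.3, 0.3, 2.6]
width: 0.0
gripper_force: 1.1
```

Call:
drive_tool(
  motion=[
    {"fingers": 0, "linear": [0, 0, 0.003], "twist": 0},
    {"fingers": 0, "linear": [0, 0, 0.002], "twist": 0},
    {"fingers": 0, "linear": [0, 0, 0], "twist": 0},
  ],
)

```text
clock: 4.03
eef_pos: [671.3, 22.3, 96.4]
tool_rot: [3.141, -0.003, 0.086]
force: [-1.0, -0.3, 4.0]
width: 0.1
gripper_force: 1.8
```

Call:
drive_tool(
  motion=[
    {"fingers": 0, "linear": [0, 0, 0.002], "twist": 0},
    {"fingers": 0, "linear": [0, 0, 0], "twist": 0},
  ],
)

```text
clock: 4.2
eef_pos: [671.3, 22.3, 94.2]
tool_rot: [3.141, -0.003, 0.086]
force: [-1.6, -0.6, 5.7]
width: 0.1
gripper_force: 2.3
```

```bash
python3 - <<'E'
from h import *
s=shot('side')
cv2.imwrite('pics/s2.png',cv2.resize(s['color'][190:300,170:390],None,fx=3,fy=3))
E
```

```text
(no output)
```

View pics/s2.png

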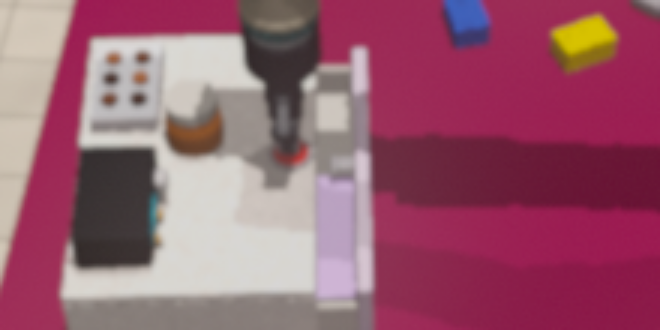

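The drawer sprang out. The panel's top is near crop (362,170), and the gap behind it is wide.

```bash
python3 - <<'E'
from h import *
s=shot('side')
for u,v in ((355,75),(367,75),(358,170),(370,170),(362,285)):
    print(wr(*ray(s,170+u/3,190+v/3,77)[:2]).round(0))
E
```

```text
[-163. -124.]
[-176. -123.]
[-165.   12.]
[-177.   12.]
[-167.  160.]
```

```bash
python3 - <<'E'
from h import *
plan(*rw(-142,-55),130)
E
```

```text
twist -0.000 (1 rows) lin [-0.048, 0.054, -0.036] n 2 each [-0.0241, 0.0268, -0.0179]
```

Call:
drive_tool(
  motion=[
    {"fingers": 0, "linear": [0, 0, -0.036], "twist": 0},
    {"fingers": 0, "linear": [-0.024, 0.027, 0], "twist": 0},
    {"fingers": 0, "linear": [-0.024, 0.027, 0], "twist": 0},
    {"fingers": 0, "linear": [0, 0, 0], "twist": 0},
  ],
)

```text
clock: 4.63
eef_pos: [622.6, -44.3, 129.5]
tool_rot: [3.136, 0.004, 0.077]
force: [-1.1, -2.2, 0.1]
width: -0.3
gripper_force: 0.0
```

```bash
python3 - <<'E'
from h import *
plan(*rw(-142,-55),50)
E
```

```text
twist -0.009 (1 rows) lin [0.006, -0.009, 0.08] n 2 each [0.003, -0.0043, 0.0398]
```

Call:
drive_tool(
  motion=[
    {"fingers": 0, "linear": [0, 0, 0.02], "twist": 0},
    {"fingers": 0, "linear": [0, 0, 0], "twist": 0},
    {"fingers": 0, "linear": [0, 0, 0], "twist": 0},
  ],
)

```text
clock: 4.88
eef_pos: [626.2, -35.2, 108.3]
tool_rot: [-3.141, 0.002, 0.086]
force: [-1.1, -0.3, 0.2]
width: -0.3
gripper_force: 0.0
```

```bash
python3 - <<'E'
from h import *
plan(*rw(-142,-55),50)
E
```

```text
twist -0.000 (1 rows) lin [0.002, 0.0, 0.058] n 2 each [0.0008, 0.0001, 0.0291]
```

Call:
drive_tool(
  motion=[
    {"fingers": 0, "linear": [0.001, 0, 0.03], "twist": 0},
    {"fingers": 0, "linear": [0, 0, 0.028], "twist": 0},
    {"fingers": 0, "linear": [0, 0, 0], "twist": 0},
    {"fingers": 0, "linear": [-0.008, 0, 0], "twist": 0},
    {"fingers": 0, "linear": [-0.008, 0, 0], "twist": 0},
  ],
)

```text
clock: 5.3
eef_pos: [613.5, -36.3, 52.4]
tool_rot: [3.141, -0.004, 0.086]
force: [1.1, 0.9, -1.7]
width: -0.1
gripper_force: 0.9
```

Call:
drive_tool(
  motion=[
    {"fingers": 0, "linear": [-0.012, 0, 0], "twist": 0},
    {"fingers": 0, "linear": [-0.014, 0, 0], "twist": 0},
    {"fingers": 0, "linear": [-0.014, 0, 0], "twist": 0},
    {"fingers": 0, "linear": [-0.014, 0, 0], "twist": 0},
    {"fingers": 0, "linear": [-0.014, 0, 0], "twist": 0},
  ],
)

```text
clock: 5.72
eef_pos: [545.3, -42.6, 53.5]
tool_rot: [3.141, -0.005, 0.086]
force: [3.0, -0.8, -0.9]
width: 0.0
gripper_force: 1.1
```

Call:
drive_tool(
  motion=[
    {"fingers": 0, "linear": [-0.014, 0, 0], "twist": 0},
    {"fingers": 0, "linear": [-0.012, 0, 0], "twist": 0},
    {"fingers": 0, "linear": [-0.008, 0, 0], "twist": 0},
    {"fingers": 0, "linear": [-0.004, 0, 0], "twist": 0},
    {"fingers": 0, "linear": [0, 0, 0], "twist": 0},
  ],
)

```text
clock: 6.13
eef_pos: [505.9, -46.0, 52.2]
tool_rot: [3.141, -0.001, 0.085]
force: [0.0, 0.6, 0.2]
width: -0.1
gripper_force: 0.0
```

```bash
python3 - <<'E'
from h import *
s=monitor.read_state();print(wr(*s['eef_pos'][:2]))
E
```

```text
[-264.41485815  -55.27799595]
```

Continue gently until the stop.

Call:
drive_tool(
  motion=[
    {"fingers": 0, "linear": [-0.004, 0, 0], "twist": 0},
    {"fingers": 0, "linear": [-0.003, 0, 0], "twist": 0},
    {"fingers": 0, "linear": [-0.003, 0, 0], "twist": 0},
    {"fingers": 0, "linear": [0, 0, 0], "twist": 0},
  ],
)

```text
clock: 6.47
eef_pos: [500.6, -46.3, 51.7]
tool_rot: [3.141, -0.008, 0.086]
force: [6.4, 1.6, -2.0]
width: -0.1
gripper_force: 3.3
```

```bash
python3 - <<'E'
from h import *
s=monitor.read_state();print(wr(*s['eef_pos'][:2]))
s=shot('side')
cv2.imwrite('pics/s3.png',cv2.resize(s['color'][190:310,180:400],None,fx=3,fy=3))
E
```

```text
[-269.69977208  -55.1910549 ]
```

View pics/s3.png

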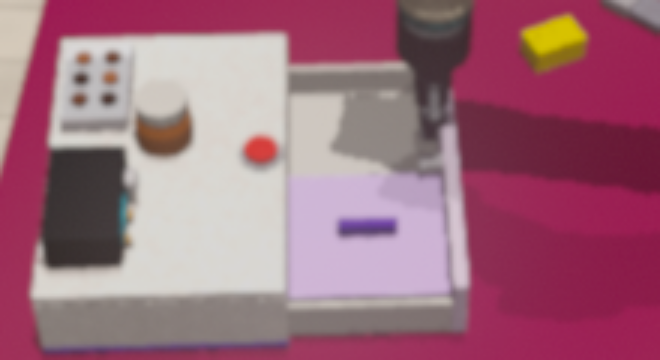

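The drawer is fully out and the rib is at crop (367,221).

```bash
python3 - <<'E'
from h import *
s=shot('side'); 
p=wr(*ray(s,180+367/3,190+221/3,72)[:2]); print(p)
p=monitor.read_state()['eef_pos']
plan(*rw(-200,112),110); plan(*rw(-200,112),62,frm=(*rw(-200,112),110,YAW))
E
```

```text
[-202.39459304   76.29792826]
twist 0.000 (1 rows) lin [0.07, -0.167, -0.058] n 5 each [0.014, -0.0334, -0.0117]
twist -0.000 (0 rows) lin [0.0, 0.0, 0.048] n 2 each [0.0, 0.0, 0.024]
```

Call:
drive_tool(
  motion=[
    {"fingers": 0, "linear": [0.006, 0, -0.03], "twist": 0},
    {"fingers": 0, "linear": [0.016, -0.035, -0.03], "twist": 0},
    {"fingers": 0, "linear": [0.016, -0.037, 0], "twist": 0},
    {"fingers": 0, "linear": [0.016, -0.037, 0], "twist": 0},
    {"fingers": 0, "linear": [0.016, -0.037, 0], "twist": 0},
  ],
)

```text
clock: 6.98
eef_pos: [552.0, 101.0, 107.2]
tool_rot: [-3.142, -0.0, 0.085]
force: [0.1, 0.4, -0.7]
width: -0.3
gripper_force: 0.0
```

Call:
drive_tool(
  motion=[
    {"fingers": 0, "linear": [0, -0.021, 0], "twist": 0},
    {"fingers": 0, "linear": [0, 0, 0], "twist": 0},
    {"fingers": 0, "linear": [0, 0, 0.02], "twist": 0},
    {"fingers": 0, "linear": [0, 0, 0.015], "twist": 0},
    {"fingers": 0, "linear": [0, 0, 0], "twist": 0},
  ],
)

```text
clock: 7.4
eef_pos: [547.2, 119.3, 69.0]
tool_rot: [3.14, 0.006, 0.086]
force: [-0.6, 0.5, -0.4]
width: 0.1
gripper_force: 0.0
```

```bash
python3 - <<'E'
from h import *
plan(*rw(-200,112),62)
E
```

```text
twist -0.000 (1 rows) lin [0.009, -0.006, 0.007] n 1 each [0.009, -0.0062, 0.007]
```

Call:
drive_tool(
  motion=[
    {"fingers": 0, "linear": [0.004, 0, 0.007], "twist": 0},
    {"fingers": 0, "linear": [0, 0, 0], "twist": 0},
    {"fingers": 0, "linear": [0, 0.008, 0], "twist": 0},
    {"fingers": 0, "linear": [0, 0.01, 0], "twist": 0},
    {"fingers": 0, "linear": [0, 0.012, 0], "twist": 0},
  ],
)

```text
clock: 7.82
eef_pos: [557.0, 90.4, 65.4]
tool_rot: [-3.141, -0.001, 0.086]
force: [-0.3, 0.8, 0.2]
width: 0.1
gripper_force: 0.5
```

Call:
drive_tool(
  motion=[
    {"fingers": 0, "linear": [0, 0.016, 0], "twist": 0},
    {"fingers": 0, "linear": [0, 0.016, 0], "twist": 0},
    {"fingers": 0, "linear": [0, 0.016, 0], "twist": 0},
    {"fingers": 0, "linear": [0, 0.016, 0], "twist": 0},
    {"fingers": 0, "linear": [0, 0.016, 0], "twist": 0},
  ],
)

```text
clock: 8.23
eef_pos: [563.8, 9.0, 65.6]
tool_rot: [3.141, -0.001, 0.084]
force: [0.2, 0.9, 2.6]
width: 0.6
gripper_force: 0.9
```

Call:
drive_tool(
  motion=[
    {"fingers": 0, "linear": [0, 0.016, 0], "twist": 0},
    {"fingers": 0, "linear": [0, 0.014, 0], "twist": 0},
    {"fingers": 0, "linear": [0, 0.008, 0], "twist": 0},
    {"fingers": 0, "linear": [0, 0.005, 0], "twist": 0},
    {"fingers": 0, "linear": [0, 0, 0], "twist": 0},
  ],
)

```text
clock: 8.65
eef_pos: [567.6, -34.0, 65.5]
tool_rot: [3.14, -0.002, 0.083]
force: [-0.6, -1.4, 5.6]
width: 0.1
gripper_force: 2.9
```

```bash
python3 - <<'E'
from h import *
s=monitor.read_state();print(wr(*s['eef_pos'][:2]))
E
```

```text
[-201.88046256  -48.67379582]
```

Call:
drive_tool(
  motion=[
    {"fingers": 0, "linear": [0, 0.003, 0], "twist": 0},
    {"fingers": 0, "linear": [0, 0.003, 0], "twist": 0},
    {"fingers": 0, "linear": [0, 0.002, 0], "twist": 0},
    {"fingers": 0, "linear": [0, 0, 0], "twist": 0},
  ],
)

```text
clock: 8.98
eef_pos: [568.0, -39.2, 65.5]
tool_rot: [-3.141, -0.001, 0.087]
force: [-1.1, -0.8, 7.3]
width: 0.3
gripper_force: 3.4
```

```bash
python3 - <<'E'
from h import *
s=monitor.read_state();print(wr(*s['eef_pos'][:2]),s['force'])
s=shot('side')
cv2.imwrite('pics/s4.png',cv2.resize(s['color'][190:310,180:400],None,fx=3,fy=3))
E
```

```text
[-201.88704095  -53.82686632] [-1.11320781 -0.82667321  7.269423  ]
```

View pics/s4.png

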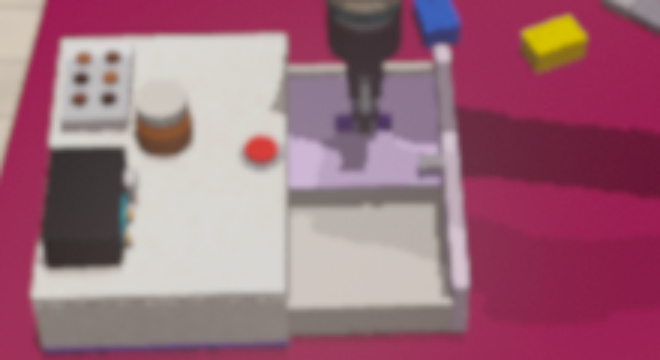

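```bash
python3 - <<'E'
from h import *
s=shot('side')
for a in ((330,190),(400,187),(340,122),(385,122)): print(wr(*ray(s,180+a[0]/3,190+a[1]/3,54 if a[1]>150 else 72)[:2]).round(1))
E
```

```text
[-166.1   18.7]
[-237.6   16.8]
[-177.8  -59.3]
[-224.7  -57.9]
```

Call:
drive_tool(
  motion=[
    {"fingers": 0, "linear": [0, 0.003, 0], "twist": 0},
    {"fingers": 0, "linear": [0, 0.003, 0], "twist": 0},
    {"fingers": 0, "linear": [0, 0.0, 0], "twist": 0},
    {"fingers": 0, "linear": [0, 0, 0], "twist": 0},
  ],
)

```text
clock: 9.42
eef_pos: [568.6, -45.2, 65.5]
tool_rot: [3.141, -0.001, 0.087]
force: [-0.4, -1.3, 7.3]
width: -0.1
gripper_force: 3.3
```

Call:
drive_tool(
  motion=[
    {"fingers": 0, "linear": [0, 0.004, 0], "twist": 0},
    {"fingers": 0, "linear": [0, 0.004, 0], "twist": 0},
    {"fingers": 0, "linear": [0, 0.003, 0], "twist": 0},
    {"fingers": 0, "linear": [0, 0.0, 0], "twist": 0},
  ],
)

```text
clock: 9.75
eef_pos: [568.9, -48.1, 65.5]
tool_rot: [-3.133, 0.0, 0.092]
force: [-2.0, 13.6, 9.5]
width: 0.0
gripper_force: 8.9
```

```bash
python3 - <<'E'
from h import *
s=monitor.read_state();print(wr(*s['eef_pos'][:2]),s['force'])
s=shot('side')
c=s['color'][190:310,180:400]
for x in (330,345,400): 
    col=s['color'][235:265,180+x//3].astype(int); print(x,[(235+i,int(a[0]-a[1]),int(a.sum()//3)) for i,a in enumerate(col)][8:26:1])
cv2.imwrite('pics/s5.png',cv2.resize(s['color'][210:260,280-20:340],None,fx=8,fy=8,interpolation=cv2.INTER_CUBIC))
E
```

```text
[-201.80508383  -62.84571957] [-2.036721   13.55572897  9.51226065]
330 [(243, 31, 181), (244, 30, 181), (245, 30, 181), (246, 30, 181), (247, 30, 181), (248, 29, 179), (249, 28, 167), (250, 19, 143), (251, 5, 120), (252, -4, 117), (253, -4, 120), (254, -3, 121), (255, -4, 122), (256, -5, 125), (257, -4, 142), (258, -7, 165), (259, -6, 176), (260, -7, 180)]
345 [(243, 19, 116), (244, 23, 133), (245, 28, 161), (246, 29, 177), (247, 30, 181), (248, 30, 176), (249, 26, 161), (250, 15, 138), (251, 2, 123), (252, -4, 120), (253, -4, 121), (254, -4, 121), (255, -4, 121), (256, -5, 129), (257, -6, 148), (258, -6, 167), (259, -6, 177), (260, -6, 179)]
400 [(243, 31, 179), (244, 30, 180), (245, 31, 179), (246, 31, 180), (247, 30, 180), (248, 28, 174), (249, 23, 153), (250, 8, 128), (251, -2, 118), (252, -4, 118), (253, -4, 119), (254, -3, 119), (255, -3, 120), (256, -4, 133), (257, -6, 158), (258, -6, 173), (259, -6, 177), (260, -6, 178)]
```

View pics/s5.png

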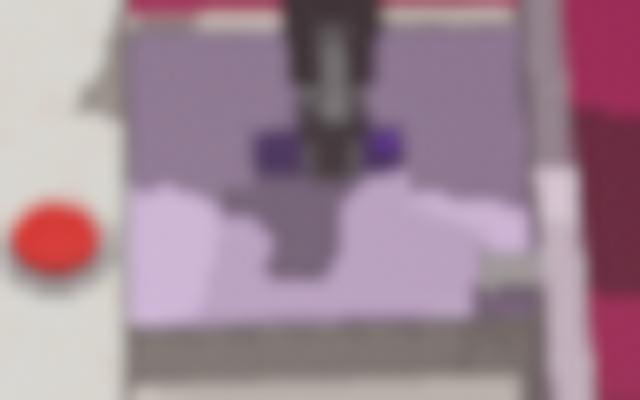

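The cover is at its stop: force is 13.6 N and its edge sits by the divider. I'll lift off and re-measure the cartons.

Call:
drive_tool(
  motion=[
    {"fingers": 0.5, "linear": [0, -0.008, 0], "twist": 0},
    {"fingers": 0, "linear": [0, 0, -0.035], "twist": 0},
    {"fingers": 0, "linear": [0, 0, -0.035], "twist": 0},
    {"fingers": 0, "linear": [0, 0, 0], "twist": 0},
  ],
)

```text
clock: 10.13
eef_pos: [571.9, -47.8, 140.1]
tool_rot: [3.141, -0.009, 0.088]
force: [1.8, 0.2, -0.4]
width: -0.1
gripper_force: 0.0
```

```bash
python3 - <<'E'
from h import *
s=shot('side'); t=shot('top'); print('edge',wr(*ray(s,300,249.8,54)[:2]))
for n,d in (('top',t),('side',s)):
    for k in ('carton','gold'):
        for b in blobs(d,k,zc=15): 
            if abs(b[0][1])>200 and abs(b[0][0]-450)<200 and abs(b[0][1])<450: print(n,k,*b)
    # yaw by turquoise+white top-face PCA
plan(418,342,120,-0.05)
E
```

```text
edge [-197.02150391    5.18948818]
top carton [ 432. -369.   15.] 65 46 0.346 (476, 286)
top carton [418. 346.  15.] 65 46 -0.061 (191, 284)
top carton [ 548. -369.   15.] 66 46 0.443 (476, 240)
top gold [ 366. -233.   15.] 66 45 0.524 (422, 311)
top gold [614. 344.  15.] 80 22 1.428 (197, 208)
side carton [417. 336.  15.] 68 63 -0.136 (347, 347)
side carton [ 431. -374.   15.] 79 70 -1.222 (345, 176)
side carton [ 531. -381.   15.] 80 36 -1.523 (317, 173)
side gold [615. 341.  15.] 80 23 1.452 (276, 345)
side gold [ 366. -235.   15.] 77 66 0.485 (364, 204)
twist 0.137 (2 rows) lin [-0.17, -0.382, 0.016] n 11 each [-0.0155, -0.0347, 0.0015]
```

Call:
drive_tool(
  motion=[
    {"fingers": 1, "linear": [0, -0.035, 0], "twist": 0.07},
    {"fingers": 1, "linear": [0, -0.034, 0], "twist": 0.067},
    {"fingers": 1, "linear": [-0.018, -0.034, 0], "twist": 0},
    {"fingers": 1, "linear": [-0.018, -0.034, 0], "twist": 0},
    {"fingers": 1, "linear": [-0.018, -0.034, 0], "twist": 0},
  ],
)

```text
clock: 10.65
eef_pos: [513.9, 126.4, 133.1]
tool_rot: [3.141, 0.003, -0.051]
force: [0.2, 1.2, 0.2]
width: 60.8
gripper_force: 0.0
```

Call:
drive_tool(
  motion=[
    {"fingers": 1, "linear": [-0.018, -0.034, 0], "twist": 0},
    {"fingers": 1, "linear": [-0.018, -0.034, 0], "twist": 0},
    {"fingers": 1, "linear": [-0.018, -0.034, 0], "twist": 0},
    {"fingers": 1, "linear": [-0.018, -0.034, 0], "twist": 0},
    {"fingers": 1, "linear": [-0.018, -0.034, 0.01], "twist": 0},
  ],
)

```text
clock: 11.07
eef_pos: [433.7, 300.9, 124.5]
tool_rot: [3.141, 0.0, -0.051]
force: [1.3, 0.8, -0.9]
width: 85.7
gripper_force: 0.0
```

Call:
drive_tool(
  motion=[
    {"fingers": 1, "linear": [-0.018, -0.03, 0.02], "twist": 0},
    {"fingers": 1, "linear": [0, 0, 0.02], "twist": 0},
    {"fingers": 1, "linear": [0, 0, 0], "twist": 0},
    {"fingers": 1, "linear": [0, 0, 0], "twist": 0},
  ],
)

```text
clock: 11.4
eef_pos: [417.0, 328.8, 83.0]
tool_rot: [3.138, 0.003, -0.051]
force: [0.9, 0.6, 0.4]
width: 86.0
gripper_force: 0.0
```

```bash
python3 - <<'E'
from h import *
plan(418,342,14,-0.06)
s=shot('side')
cv2.imwrite('pics/s6.png',cv2.resize(s['color'][280:400,270:430],None,fx=5,fy=5,interpolation=cv2.INTER_CUBIC))
E
```

```text
twist 0.009 (1 rows) lin [0.0, -0.013, 0.069] n 2 each [0.0001, -0.0066, 0.0345]
```

View pics/s6.png

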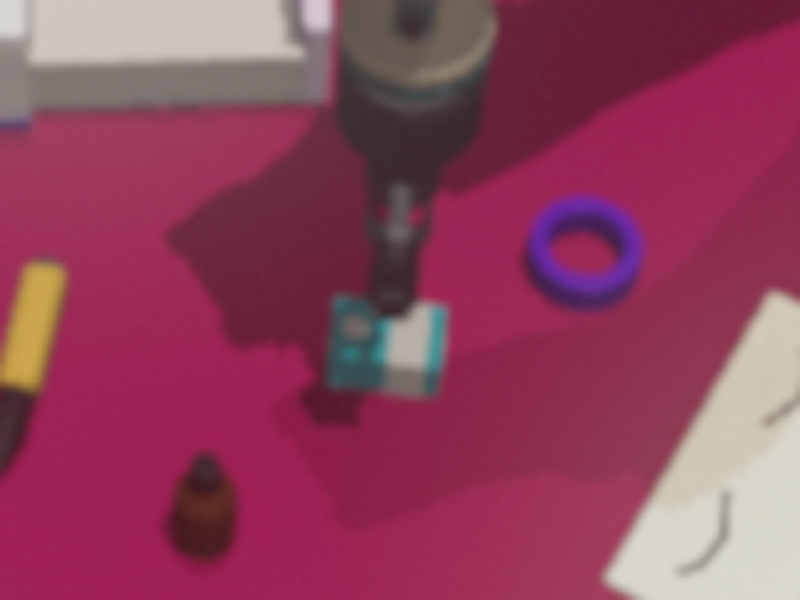

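Fingers are straddling the carton along y, needing ~13 mm more to +y.

Call:
drive_tool(
  motion=[
    {"fingers": 1, "linear": [0, -0.013, 0], "twist": 0},
    {"fingers": 1, "linear": [0, 0, 0.035], "twist": 0},
    {"fingers": 1, "linear": [0, 0, 0.03], "twist": 0},
    {"fingers": 1, "linear": [0, 0, 0.008], "twist": 0},
    {"fingers": 1, "linear": [0, 0, 0], "twist": 0},
  ],
)

```text
clock: 11.87
eef_pos: [419.0, 342.1, 10.6]
tool_rot: [3.139, 0.002, -0.053]
force: [0.1, -0.0, 0.8]
width: 85.2
gripper_force: 0.0
```

Call:
drive_tool(
  motion=[
    {"fingers": 0, "linear": [0, 0, 0], "twist": 0},
    {"fingers": 0, "linear": [0, 0, 0], "twist": 0},
    {"fingers": 0, "linear": [0, 0, 0], "twist": 0},
    {"fingers": 0, "linear": [0, 0, 0], "twist": 0},
    {"fingers": 0, "linear": [0, 0, 0], "twist": 0},
  ],
)

```text
clock: 12.28
eef_pos: [420.2, 343.9, 13.5]
tool_rot: [-3.14, -0.002, -0.052]
force: [0.4, -1.7, 7.4]
width: 38.5
gripper_force: 60.7
```

Call:
drive_tool(
  motion=[
    {"fingers": 0, "linear": [0, 0, -0.035], "twist": 0},
    {"fingers": 0, "linear": [0, 0, -0.04], "twist": 0},
    {"fingers": 0, "linear": [0, 0, -0.04], "twist": -0.07},
    {"fingers": 0, "linear": [0, 0, 0], "twist": -0.069},
    {"fingers": 0, "linear": [0, 0, 0], "twist": 0},
  ],
)

```text
clock: 12.7
eef_pos: [420.8, 344.5, 130.0]
tool_rot: [-3.138, -0.005, 0.09]
force: [-0.1, 0.1, -2.0]
width: 38.5
gripper_force: 60.8
```

```bash
python3 - <<'E'
from h import *
plan(*rw(-240,116),125)
E
```

```text
twist 0.004 (1 rows) lin [0.076, 0.225, 0.005] n 6 each [0.0126, 0.0375, 0.0008]
```

Call:
drive_tool(
  motion=[
    {"fingers": 0, "linear": [0.012, 0.032, 0], "twist": 0},
    {"fingers": 0, "linear": [0.012, 0.038, 0], "twist": 0},
    {"fingers": 0, "linear": [0.013, 0.038, 0], "twist": 0},
    {"fingers": 0, "linear": [0.013, 0.038, 0], "twist": 0},
    {"fingers": 0, "linear": [0.013, 0.038, 0], "twist": 0},
  ],
)

```text
clock: 13.12
eef_pos: [497.5, 163.5, 125.8]
tool_rot: [3.141, 0.002, 0.086]
force: [0.9, -0.3, 0.0]
width: 38.7
gripper_force: 60.7
```

Call:
drive_tool(
  motion=[
    {"fingers": 0, "linear": [0.013, 0.038, 0], "twist": 0},
    {"fingers": 0, "linear": [0, 0, 0], "twist": 0},
    {"fingers": 0, "linear": [0, 0, 0.02], "twist": 0},
    {"fingers": 0, "linear": [0, 0, 0], "twist": 0},
    {"fingers": 0, "linear": [0, 0, 0], "twist": 0},
  ],
)

```text
clock: 13.53
eef_pos: [512.6, 128.6, 105.5]
tool_rot: [3.141, 0.004, 0.087]
force: [-0.2, 0.4, -1.0]
width: 38.7
gripper_force: 60.7
```

```bash
python3 - <<'E'
from h import *
plan(*rw(-240,116),29)
E
```

```text
twist 0.001 (1 rows) lin [0.003, 0.002, 0.076] n 2 each [0.0013, 0.001, 0.0382]
```

Call:
drive_tool(
  motion=[
    {"fingers": 0, "linear": [0.001, 0.002, 0.03], "twist": 0},
    {"fingers": 0, "linear": [0, 0, 0.028], "twist": 0},
    {"fingers": 0, "linear": [0, 0, 0.012], "twist": 0},
    {"fingers": 0, "linear": [0, 0, 0.004], "twist": 0},
    {"fingers": 0, "linear": [0, 0, 0], "twist": 0},
  ],
)

```text
clock: 13.95
eef_pos: [514.8, 127.4, 32.2]
tool_rot: [3.141, 0.002, 0.089]
force: [-0.3, -0.1, 0.2]
width: 38.8
gripper_force: 60.8
```

Call:
drive_tool(
  motion=[
    {"fingers": 0.54, "linear": [0, 0, 0], "twist": 0},
    {"fingers": 0.54, "linear": [0, 0, 0], "twist": 0},
    {"fingers": 0.54, "linear": [0, 0, 0], "twist": 0},
    {"fingers": 0.54, "linear": [0, 0, -0.025], "twist": 0},
    {"fingers": 0.54, "linear": [0, 0, -0.035], "twist": 0},
  ],
)

```text
clock: 14.37
eef_pos: [513.8, 126.4, 91.9]
tool_rot: [3.141, 0.005, 0.088]
force: [1.8, 0.3, -0.3]
width: 46.4
gripper_force: 0.0
```

Call:
drive_tool(
  motion=[
    {"fingers": 0.54, "linear": [0, 0, -0.035], "twist": 0},
    {"fingers": 0.54, "linear": [0, 0, -0.035], "twist": 0},
    {"fingers": 1, "linear": [0, 0, 0], "twist": 0},
  ],
)

```text
clock: 14.62
eef_pos: [520.0, 127.8, 169.8]
tool_rot: [-3.139, -0.013, 0.087]
force: [0.9, 0.8, 0.5]
width: 56.8
gripper_force: 0.0
```

```bash
python3 - <<'E'
from h import *
s=shot('side'); t=shot('top')
for n,d in (('top',t),('side',s)):
    for k in ('carton','gold'):
        for b in blobs(d,k,zc=15): 
            if abs(b[0][0]-500)<170 and abs(b[0][1])<450: print(n,k,*b)
plan(548,-371,140,.4)
cv2.imwrite('pics/s7.png',cv2.resize(s['color'][210:310,240:360],None,fx=5,fy=5,interpolation=cv2.INTER_CUBIC))
E
```

```text
top carton [ 433. -369.   15.] 66 46 0.363 (476, 286)
top carton [498. 114.  15.] 74 50 0.1 (284, 255)
top carton [ 548. -369.   15.] 66 46 0.429 (476, 240)
top gold [ 366. -233.   15.] 66 45 0.524 (422, 311)
top gold [615. 350.  15.] 69 22 1.441 (195, 207)
side carton [511. 107.  15.] 101 93 0.056 (317, 281)
side carton [ 433. -377.   15.] 95 86 1.306 (345, 175)
side gold [615. 341.  15.] 80 23 1.443 (276, 345)
side gold [ 366. -235.   15.] 77 66 0.485 (364, 204)
twist -0.312 (3 rows) lin [-0.165, 0.471, 0.025] n 13 each [-0.0127, 0.0362, 0.0019]
```

View pics/s7.png

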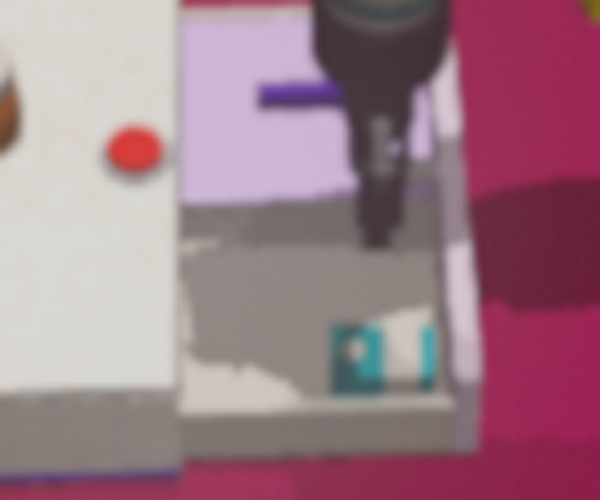

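Carton 1 lies flat in the bay's front-left. Next is the rear right carton.

Call:
drive_tool(
  motion=[
    {"fingers": 1, "linear": [0, 0, 0], "twist": -0.11},
    {"fingers": 1, "linear": [0, 0, 0], "twist": -0.115},
    {"fingers": 1, "linear": [0, 0, 0], "twist": -0.115},
    {"fingers": 1, "linear": [-0.013, 0.036, 0], "twist": 0},
    {"fingers": 1, "linear": [-0.013, 0.036, 0], "twist": 0},
  ],
)

```text
clock: 15.13
eef_pos: [521.0, 52.3, 161.7]
tool_rot: [-3.139, 0.001, 0.434]
force: [1.1, -1.3, -0.2]
width: 85.7
gripper_force: 0.0
```

Call:
drive_tool(
  motion=[
    {"fingers": 1, "linear": [-0.013, 0.036, 0], "twist": 0},
    {"fingers": 1, "linear": [-0.013, 0.036, 0], "twist": 0},
    {"fingers": 1, "linear": [-0.013, 0.036, 0], "twist": 0},
    {"fingers": 1, "linear": [-0.013, 0.036, 0], "twist": 0},
    {"fingers": 1, "linear": [-0.013, 0.036, 0], "twist": 0},
  ],
)

```text
clock: 15.55
eef_pos: [536.3, -141.9, 161.6]
tool_rot: [-3.14, 0.002, 0.428]
force: [0.2, 0.6, -0.5]
width: 85.2
gripper_force: 0.0
```

Call:
drive_tool(
  motion=[
    {"fingers": 1, "linear": [-0.013, 0.036, 0], "twist": 0},
    {"fingers": 1, "linear": [-0.013, 0.036, 0], "twist": 0},
    {"fingers": 1, "linear": [-0.013, 0.036, 0], "twist": 0},
    {"fingers": 1, "linear": [-0.013, 0.036, 0.01], "twist": 0},
    {"fingers": 1, "linear": [-0.013, 0.036, 0.02], "twist": 0},
  ],
)

```text
clock: 15.97
eef_pos: [553.4, -332.4, 134.0]
tool_rot: [3.139, -0.002, 0.427]
force: [0.3, -0.3, -0.4]
width: 85.4
gripper_force: 0.0
```

Call:
drive_tool(
  motion=[
    {"fingers": 1, "linear": [0, 0, 0.02], "twist": 0},
    {"fingers": 1, "linear": [0, 0, 0], "twist": 0},
    {"fingers": 1, "linear": [0, 0, 0], "twist": 0},
  ],
)

```text
clock: 16.22
eef_pos: [551.1, -328.7, 111.1]
tool_rot: [-3.137, 0.002, 0.427]
force: [0.5, 1.3, 0.9]
width: 85.4
gripper_force: 0.0
```

```bash
python3 - <<'E'
from h import *
s=shot('side')
for b in blobs(s,'carton',zc=15): 
    if abs(b[0][0]-500)<170 and abs(b[0][1])<450: print(*b)
plan(548,-371,11,.43)
E
```

```text
[514. 108.  15.] 104 93 0.056 (316, 281)
[ 430. -376.   15.] 79 71 -1.193 (346, 175)
[ 542. -378.   15.] 76 62 0.591 (314, 174)
twist -0.001 (1 rows) lin [-0.022, 0.037, 0.102] n 3 each [-0.0073, 0.0123, 0.0339]
```

Call:
drive_tool(
  motion=[
    {"fingers": 1, "linear": [-0.021, 0.034, 0], "twist": 0},
    {"fingers": 1, "linear": [0, 0, 0.01], "twist": 0},
    {"fingers": 1, "linear": [0, 0, 0.025], "twist": 0},
    {"fingers": 1, "linear": [0, 0, 0], "twist": 0},
  ],
)

```text
clock: 16.6
eef_pos: [546.3, -367.2, 76.0]
tool_rot: [-3.137, 0.002, 0.429]
force: [-1.2, 1.1, -0.7]
width: 85.4
gripper_force: 0.0
```

```bash
python3 - <<'E'
from h import *
plan(547,-371,11,.43)
s=shot('top')
cv2.imwrite('pics/s8.png',cv2.resize(s['color'][210:310,410:540],None,fx=5,fy=5,interpolation=cv2.INTER_CUBIC))
E
```

```text
twist -0.001 (1 rows) lin [-0.001, 0.004, 0.065] n 2 each [-0.0005, 0.0019, 0.0325]
```

View pics/s8.png

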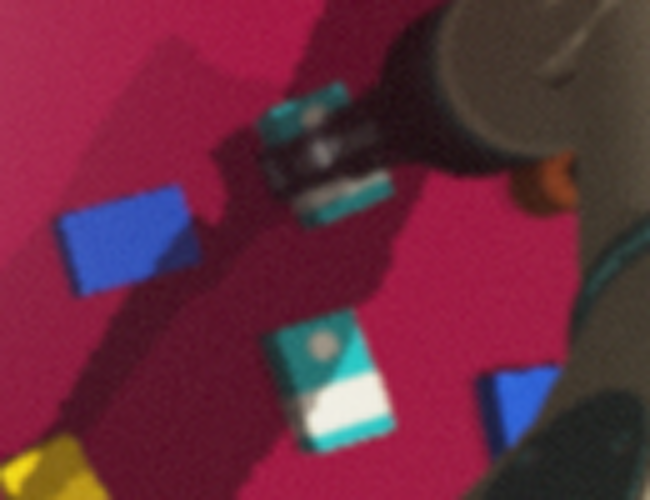

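The gripper straddles the carton correctly.

Call:
drive_tool(
  motion=[
    {"fingers": 1, "linear": [0, 0.003, 0.03], "twist": 0},
    {"fingers": 1, "linear": [0, 0, 0.025], "twist": 0},
    {"fingers": 1, "linear": [0, 0, 0.01], "twist": 0},
    {"fingers": 1, "linear": [0, 0, 0], "twist": 0},
    {"fingers": 0, "linear": [0, 0, 0], "twist": 0},
  ],
)

```text
clock: 17.07
eef_pos: [549.9, -371.5, 14.5]
tool_rot: [3.141, -0.001, 0.429]
force: [-0.2, -0.6, -0.3]
width: 75.4
gripper_force: 0.0
```

Call:
drive_tool(
  motion=[
    {"fingers": 0, "linear": [0, 0, 0], "twist": 0},
    {"fingers": 0, "linear": [0, 0, 0], "twist": 0},
    {"fingers": 0, "linear": [0, 0, 0], "twist": 0},
    {"fingers": 0, "linear": [0, 0, 0], "twist": 0},
    {"fingers": 0, "linear": [0, 0, 0], "twist": 0},
  ],
)

```text
clock: 17.48
eef_pos: [550.2, -372.6, 15.4]
tool_rot: [3.139, -0.002, 0.428]
force: [-0.0, 0.3, 6.1]
width: 38.7
gripper_force: 62.5
```

Call:
drive_tool(
  motion=[
    {"fingers": 0, "linear": [0, 0, -0.035], "twist": 0},
    {"fingers": 0, "linear": [0, 0, -0.04], "twist": 0.11},
    {"fingers": 0, "linear": [0, 0, -0.04], "twist": 0.115},
    {"fingers": 0, "linear": [0, 0, 0], "twist": 0.115},
    {"fingers": 0, "linear": [0, 0, 0], "twist": 0},
  ],
)

```text
clock: 17.9
eef_pos: [551.0, -373.3, 132.3]
tool_rot: [3.137, -0.005, 0.085]
force: [-0.0, 0.1, -1.4]
width: 38.3
gripper_force: 61.7
```

```bash
python3 - <<'E'
from h import *
plan(*rw(-240,44),128)
E
```

```text
twist -0.001 (1 rows) lin [0.008, -0.429, 0.004] n 11 each [0.0007, -0.039, 0.0004]
```

Call:
drive_tool(
  motion=[
    {"fingers": 0, "linear": [0.001, -0.036, 0], "twist": 0},
    {"fingers": 0, "linear": [0.001, -0.039, 0], "twist": 0},
    {"fingers": 0, "linear": [0.001, -0.039, 0], "twist": 0},
    {"fingers": 0, "linear": [0.001, -0.039, 0], "twist": 0},
    {"fingers": 0, "linear": [0.001, -0.039, 0], "twist": 0},
  ],
)

```text
clock: 18.32
eef_pos: [535.7, -178.3, 127.4]
tool_rot: [-3.141, 0.002, 0.091]
force: [0.8, 0.8, -1.1]
width: 38.2
gripper_force: 67.5
```

Call:
drive_tool(
  motion=[
    {"fingers": 0, "linear": [0.001, -0.039, 0], "twist": 0},
    {"fingers": 0, "linear": [0.001, -0.039, 0], "twist": 0},
    {"fingers": 0, "linear": [0.001, -0.039, 0], "twist": 0},
    {"fingers": 0, "linear": [0, -0.039, 0], "twist": 0},
    {"fingers": 0, "linear": [0, -0.039, 0], "twist": 0},
  ],
)

```text
clock: 18.73
eef_pos: [521.6, 15.9, 127.6]
tool_rot: [-3.142, 0.002, 0.091]
force: [1.0, -0.2, -0.4]
width: 38.4
gripper_force: 66.2
```

Call:
drive_tool(
  motion=[
    {"fingers": 0, "linear": [0, -0.039, 0], "twist": 0},
    {"fingers": 0, "linear": [0, 0, 0.01], "twist": 0},
    {"fingers": 0, "linear": [0, 0, 0], "twist": 0},
    {"fingers": 0, "linear": [0, 0, 0], "twist": 0},
  ],
)

```text
clock: 19.07
eef_pos: [518.5, 52.7, 117.5]
tool_rot: [3.141, 0.003, 0.091]
force: [-0.1, -0.6, -0.2]
width: 38.5
gripper_force: 66.4
```

```bash
python3 - <<'E'
from h import *
plan(*rw(-240,44),30); s=monitor.read_state(); print(s['width'],s['gripper_force'])
E
```

```text
twist 0.005 (1 rows) lin [0.003, -0.002, 0.087] n 3 each [0.0011, -0.0007, 0.0292]
38.46902274864232 66.36757850646973
```

Call:
drive_tool(
  motion=[
    {"fingers": 0, "linear": [0.002, -0.007, 0.02], "twist": 0},
    {"fingers": 0, "linear": [0, 0, 0.03], "twist": 0},
    {"fingers": 0, "linear": [0, 0, 0.024], "twist": 0},
    {"fingers": 0, "linear": [0, 0, 0.01], "twist": 0},
    {"fingers": 0, "linear": [0, 0, 0], "twist": 0},
  ],
)

```text
clock: 19.48
eef_pos: [519.4, 58.0, 32.4]
tool_rot: [3.141, 0.005, 0.086]
force: [0.0, -0.3, -0.0]
width: 38.2
gripper_force: 66.3
```

Call:
drive_tool(
  motion=[
    {"fingers": 0, "linear": [0, 0, 0.002], "twist": 0},
    {"fingers": 0.54, "linear": [0, 0, 0], "twist": 0},
    {"fingers": 0.54, "linear": [0, 0, 0], "twist": 0},
    {"fingers": 0.54, "linear": [0, 0, 0], "twist": 0},
    {"fingers": 0.54, "linear": [0, 0, -0.025], "twist": 0},
  ],
)

```text
clock: 19.9
eef_pos: [518.9, 60.0, 55.5]
tool_rot: [3.141, 0.005, 0.088]
force: [0.3, 0.2, 0.4]
width: 46.0
gripper_force: 0.0
```

Call:
drive_tool(
  motion=[
    {"fingers": 0.54, "linear": [0, 0, -0.035], "twist": 0},
    {"fingers": 0.54, "linear": [0, 0, -0.035], "twist": 0},
    {"fingers": 0.54, "linear": [0, 0, -0.03], "twist": 0},
    {"fingers": 1, "linear": [0, 0, 0], "twist": 0},
  ],
)

```text
clock: 20.23
eef_pos: [525.1, 60.6, 163.8]
tool_rot: [-3.141, -0.012, 0.088]
force: [1.7, -0.9, 0.3]
width: 56.9
gripper_force: 0.0
```

```bash
python3 - <<'E'
from h import *
s=shot('side'); t=shot('top')
for n,d in (('top',t),('side',s)):
    for k in ('carton','gold'):
        for b in blobs(d,k,zc=15): 
            if abs(b[0][0]-500)<170 and abs(b[0][1])<450: print(n,k,*b)
plan(432,-371,150,.38)
E
```

```text
top carton [448. 133.  15.] 35 10 -1.545 (276, 274)
top carton [ 432. -369.   15.] 65 46 0.344 (476, 286)
top gold [ 366. -233.   15.] 66 45 0.524 (422, 311)
top gold [614. 344.  15.] 80 22 1.441 (197, 208)
side carton [517.  73.  15.] 171 104 -1.507 (316, 272)
side carton [ 431. -374.   15.] 78 70 -1.23 (345, 176)
side gold [615. 341.  15.] 80 23 1.443 (276, 345)
side gold [ 366. -235.   15.] 77 66 0.485 (364, 204)
twist -0.292 (3 rows) lin [-0.244, 0.367, 0.009] n 11 each [-0.0222, 0.0334, 0.0009]
```

Call:
drive_tool(
  motion=[
    {"fingers": 1, "linear": [0, 0, 0], "twist": -0.09},
    {"fingers": 1, "linear": [0, 0, 0], "twist": -0.09},
    {"fingers": 1, "linear": [0, 0, 0], "twist": -0.09},
    {"fingers": 1, "linear": [-0.022, 0.033, 0], "twist": 0},
    {"fingers": 1, "linear": [-0.022, 0.033, 0], "twist": 0},
  ],
)

```text
clock: 20.75
eef_pos: [502.4, -15.3, 156.2]
tool_rot: [-3.14, 0.001, 0.364]
force: [0.2, -1.7, 0.0]
width: 85.4
gripper_force: 0.0
```

Call:
drive_tool(
  motion=[
    {"fingers": 1, "linear": [-0.022, 0.033, 0], "twist": 0},
    {"fingers": 1, "linear": [-0.022, 0.033, 0], "twist": 0},
    {"fingers": 1, "linear": [-0.022, 0.033, 0], "twist": 0},
    {"fingers": 1, "linear": [-0.022, 0.033, 0], "twist": 0},
    {"fingers": 1, "linear": [-0.022, 0.033, 0], "twist": 0},
  ],
)

```text
clock: 21.17
eef_pos: [456.0, -211.4, 156.4]
tool_rot: [-3.14, 0.002, 0.358]
force: [1.8, -0.7, -0.7]
width: 85.3
gripper_force: 0.0
```

Call:
drive_tool(
  motion=[
    {"fingers": 1, "linear": [-0.022, 0.033, 0], "twist": 0},
    {"fingers": 1, "linear": [-0.022, 0.033, 0], "twist": 0},
    {"fingers": 1, "linear": [-0.022, 0.033, 0.02], "twist": 0},
    {"fingers": 1, "linear": [0, 0, 0.03], "twist": 0},
    {"fingers": 1, "linear": [0, 0, 0.02], "twist": 0},
  ],
)

```text
clock: 21.58
eef_pos: [428.3, -326.2, 86.1]
tool_rot: [-3.141, 0.002, 0.352]
force: [0.7, 0.1, -0.9]
width: 85.2
gripper_force: 0.0
```

Call:
drive_tool(
  motion=[
    {"fingers": 1, "linear": [0, 0, 0], "twist": 0},
    {"fingers": 1, "linear": [0, 0, 0], "twist": 0},
  ],
)

```text
clock: 21.75
eef_pos: [429.8, -322.5, 87.1]
tool_rot: [-3.138, 0.002, 0.358]
force: [-0.7, -0.5, 0.4]
width: 85.3
gripper_force: 0.0
```

```bash
python3 - <<'E'
from h import *
for n in ('top','side'):
    for b in blobs(shot(n),'carton',zc=15): 
        if abs(b[0][0]-500)<170 and b[0][1]<0: print(n,*b)
plan(432,-371,11,.36)
E
```

```text
top [ 340. -615.   15.] 38 18 0.778 (578, 326)
top [ 372. -616.   15.] 103 32 0.954 (578, 313)
side [ 426. -381.   15.] 70 36 -1.459 (347, 174)
twist -0.001 (1 rows) lin [-0.017, 0.045, 0.078] n 3 each [-0.0055, 0.0149, 0.0261]
```

Call:
drive_tool(
  motion=[
    {"fingers": 1, "linear": [-0.008, 0.022, 0], "twist": 0},
    {"fingers": 1, "linear": [-0.008, 0.022, 0], "twist": 0},
    {"fingers": 1, "linear": [0, 0, 0.01], "twist": 0},
    {"fingers": 1, "linear": [0, 0, 0], "twist": 0},
    {"fingers": 1, "linear": [0, 0, 0], "twist": 0},
  ],
)

```text
clock: 22.27
eef_pos: [431.8, -369.4, 79.2]
tool_rot: [-3.141, -0.0, 0.359]
force: [0.3, 0.4, 0.1]
width: 85.5
gripper_force: 0.0
```

```bash
python3 - <<'E'
from h import *
plan(432,-371,11,.36)
E
```

```text
twist -0.001 (1 rows) lin [-0.0, 0.002, 0.068] n 2 each [-0.0002, 0.0008, 0.0341]
```

Call:
drive_tool(
  motion=[
    {"fingers": 1, "linear": [0, 0.001, 0.03], "twist": 0},
    {"fingers": 1, "linear": [0, 0, 0.028], "twist": 0},
    {"fingers": 1, "linear": [0, 0, 0.01], "twist": 0},
    {"fingers": 1, "linear": [0, 0, 0], "twist": 0},
    {"fingers": 0, "linear": [0, 0, 0], "twist": 0},
  ],
)

```text
clock: 22.68
eef_pos: [432.2, -370.6, 11.1]
tool_rot: [-3.141, -0.0, 0.359]
force: [0.4, -0.3, 0.5]
width: 75.6
gripper_force: 0.0
```

Call:
drive_tool(
  motion=[
    {"fingers": 0, "linear": [0, 0, 0], "twist": 0},
    {"fingers": 0, "linear": [0, 0, 0], "twist": 0},
    {"fingers": 0, "linear": [0, 0, 0], "twist": 0},
    {"fingers": 0, "linear": [0, 0, 0], "twist": 0},
    {"fingers": 0, "linear": [0, 0, 0], "twist": 0},
  ],
)

```text
clock: 23.1
eef_pos: [432.6, -371.7, 12.3]
tool_rot: [3.14, -0.001, 0.358]
force: [-0.4, 1.5, 6.8]
width: 38.5
gripper_force: 61.9
```

Call:
drive_tool(
  motion=[
    {"fingers": 0, "linear": [0, 0, -0.035], "twist": 0},
    {"fingers": 0, "linear": [0, 0, -0.04], "twist": 0.09},
    {"fingers": 0, "linear": [0, 0, -0.04], "twist": 0.09},
    {"fingers": 0, "linear": [0, 0, 0], "twist": 0.092},
    {"fingers": 0, "linear": [0, 0, 0], "twist": 0},
  ],
)

```text
clock: 23.52
eef_pos: [433.5, -372.7, 129.0]
tool_rot: [3.137, -0.005, 0.083]
force: [-1.1, -0.7, -0.8]
width: 38.7
gripper_force: 61.1
```

```bash
python3 - <<'E'
from h import *
plan(*rw(-158,82),128)
E
```

```text
twist -0.003 (1 rows) lin [0.207, -0.457, 0.001] n 13 each [0.0159, -0.0351, 0.0001]
```

Call:
drive_tool(
  motion=[
    {"fingers": 0, "linear": [0.014, -0.033, 0], "twist": 0},
    {"fingers": 0, "linear": [0.016, -0.035, 0], "twist": 0},
    {"fingers": 0, "linear": [0.016, -0.035, 0], "twist": 0},
    {"fingers": 0, "linear": [0.016, -0.035, 0], "twist": 0},
    {"fingers": 0, "linear": [0.016, -0.035, 0], "twist": 0},
  ],
)

```text
clock: 23.93
eef_pos: [494.0, -190.3, 124.7]
tool_rot: [-3.141, 0.002, 0.088]
force: [0.6, -1.1, -0.4]
width: 38.9
gripper_force: 61.0
```

Call:
drive_tool(
  motion=[
    {"fingers": 0, "linear": [0.016, -0.035, 0], "twist": 0},
    {"fingers": 0, "linear": [0.016, -0.035, 0], "twist": 0},
    {"fingers": 0, "linear": [0.016, -0.035, 0], "twist": 0},
    {"fingers": 0, "linear": [0.016, -0.035, 0], "twist": 0},
    {"fingers": 0, "linear": [0.016, -0.035, 0], "twist": 0},
  ],
)

```text
clock: 24.35
eef_pos: [558.6, -9.2, 124.6]
tool_rot: [-3.142, 0.003, 0.089]
force: [0.6, -0.8, -1.6]
width: 38.8
gripper_force: 61.0
```

Call:
drive_tool(
  motion=[
    {"fingers": 0, "linear": [0.016, -0.035, 0], "twist": 0},
    {"fingers": 0, "linear": [0.016, -0.035, 0], "twist": 0},
    {"fingers": 0, "linear": [0.015, -0.035, 0], "twist": 0},
    {"fingers": 0, "linear": [0, 0, 0], "twist": 0},
    {"fingers": 0, "linear": [0, 0, 0], "twist": 0},
  ],
)

```text
clock: 24.77
eef_pos: [596.4, 101.3, 124.2]
tool_rot: [-3.14, 0.002, 0.094]
force: [0.2, -0.4, -2.4]
width: 38.3
gripper_force: 61.1
```

```bash
python3 - <<'E'
from h import *
plan(*rw(-158,82),28)
E
```

```text
twist 0.008 (1 rows) lin [0.004, 0.002, 0.096] n 3 each [0.0012, 0.0006, 0.0321]
```

Call:
drive_tool(
  motion=[
    {"fingers": 0, "linear": [0.002, 0.002, 0.03], "twist": 0.006},
    {"fingers": 0, "linear": [0, 0, 0.03], "twist": 0},
    {"fingers": 0, "linear": [0, 0, 0.024], "twist": 0},
    {"fingers": 0, "linear": [0, 0, 0.01], "twist": 0},
    {"fingers": 0, "linear": [0, 0, 0], "twist": 0},
  ],
)

```text
clock: 25.18
eef_pos: [596.6, 93.7, 28.7]
tool_rot: [3.14, 0.007, 0.079]
force: [0.5, -0.7, -0.5]
width: 38.5
gripper_force: 61.0
```

Call:
drive_tool(
  motion=[
    {"fingers": 0, "linear": [0, 0, 0.001], "twist": 0},
    {"fingers": 0.58, "linear": [0, 0, 0], "twist": 0},
    {"fingers": 0.58, "linear": [0, 0, 0], "twist": 0},
    {"fingers": 0.58, "linear": [0, 0, 0], "twist": 0},
    {"fingers": 0.58, "linear": [0, 0, -0.025], "twist": 0},
  ],
)

```text
clock: 25.6
eef_pos: [596.9, 95.5, 53.3]
tool_rot: [3.141, 0.006, 0.08]
force: [0.2, 0.2, 0.2]
width: 49.2
gripper_force: 0.0
```

Call:
drive_tool(
  motion=[
    {"fingers": 0.58, "linear": [0, 0, -0.03], "twist": 0},
    {"fingers": 0.58, "linear": [0, 0, -0.03], "twist": 0},
    {"fingers": 0, "linear": [0, 0, 0], "twist": 0},
    {"fingers": 0, "linear": [-0.04, 0.03, 0], "twist": 0},
    {"fingers": 0, "linear": [0, 0.035, 0], "twist": 0},
  ],
)

```text
clock: 26.02
eef_pos: [563.9, 37.0, 115.8]
tool_rot: [-3.138, 0.008, 0.087]
force: [-2.2, -0.1, -1.8]
width: 13.6
gripper_force: 0.0
```

```bash
python3 - <<'E'
from h import *
s=shot('side')
plan(*rw(-200,-108),110)
cv2.imwrite('pics/s9.png',cv2.resize(s['color'][205:305,240:360],None,fx=5,fy=5,interpolation=cv2.INTER_CUBIC))
E
```

```text
twist -0.012 (1 rows) lin [-0.004, 0.117, 0.006] n 3 each [-0.0012, 0.039, 0.0022]
```

View pics/s9.png

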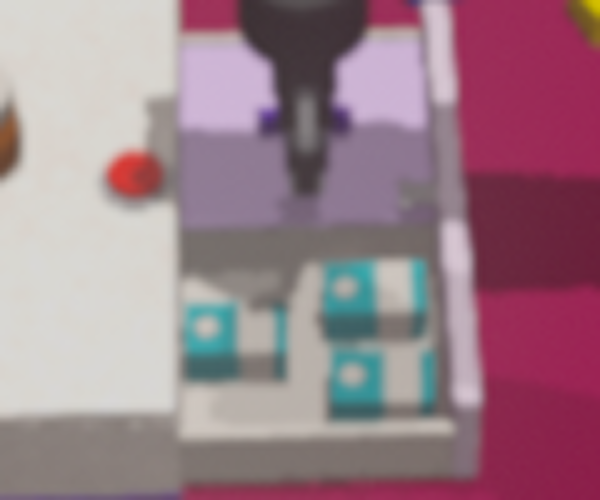

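All three cartons lie flat inside the left bay. Now I'll shut the cover.

Call:
drive_tool(
  motion=[
    {"fingers": 0, "linear": [-0.001, 0.039, 0], "twist": 0},
    {"fingers": 0, "linear": [-0.001, 0.039, 0], "twist": 0},
    {"fingers": 0, "linear": [-0.001, 0.038, 0], "twist": 0},
    {"fingers": 0, "linear": [0, 0, 0.01], "twist": 0},
    {"fingers": 0, "linear": [0, 0, 0], "twist": 0},
  ],
)

```text
clock: 26.48
eef_pos: [576.7, -86.4, 105.3]
tool_rot: [3.14, 0.0, 0.074]
force: [-0.8, 1.3, -0.2]
width: -0.2
gripper_force: 0.0
```

```bash
python3 - <<'E'
from h import *
plan(*rw(-200,-106),63)
E
```

```text
twist -0.012 (1 rows) lin [-0.003, 0.004, 0.042] n 2 each [-0.0014, 0.0022, 0.0212]
```

Call:
drive_tool(
  motion=[
    {"fingers": 0, "linear": [-0.003, 0, 0.02], "twist": 0},
    {"fingers": 0, "linear": [0, 0, 0.022], "twist": 0},
    {"fingers": 0, "linear": [0, 0, 0], "twist": 0},
    {"fingers": 0, "linear": [0, 0, 0], "twist": 0},
  ],
)

```text
clock: 26.82
eef_pos: [573.8, -81.2, 63.4]
tool_rot: [-3.14, 0.002, 0.082]
force: [0.0, 0.8, 0.5]
width: 0.3
gripper_force: 0.0
```

Call:
drive_tool(
  motion=[
    {"fingers": 0, "linear": [0, -0.01, 0], "twist": 0},
    {"fingers": 0, "linear": [0, -0.012, 0], "twist": 0},
    {"fingers": 0, "linear": [0, -0.015, 0], "twist": 0},
    {"fingers": 0, "linear": [0, -0.015, 0], "twist": 0},
    {"fingers": 0, "linear": [0, -0.015, 0], "twist": 0},
  ],
)

```text
clock: 27.23
eef_pos: [569.2, -14.0, 64.9]
tool_rot: [-3.141, -0.001, 0.081]
force: [-1.3, -1.5, 1.0]
width: 0.2
gripper_force: 0.7
```

Call:
drive_tool(
  motion=[
    {"fingers": 0, "linear": [0, -0.015, 0], "twist": 0},
    {"fingers": 0, "linear": [0, -0.015, 0], "twist": 0},
    {"fingers": 0, "linear": [0, -0.015, 0], "twist": 0},
    {"fingers": 0, "linear": [0, -0.015, 0], "twist": 0},
    {"fingers": 0, "linear": [0, -0.015, 0], "twist": 0},
  ],
)

```text
clock: 27.65
eef_pos: [562.8, 61.1, 64.9]
tool_rot: [-3.141, -0.001, 0.081]
force: [-0.3, -1.7, -0.3]
width: -0.8
gripper_force: 0.7
```

Call:
drive_tool(
  motion=[
    {"fingers": 0, "linear": [0, -0.012, 0], "twist": 0},
    {"fingers": 0, "linear": [0, -0.008, 0], "twist": 0},
    {"fingers": 0, "linear": [0, -0.004, 0], "twist": 0},
    {"fingers": 0, "linear": [0, 0, 0], "twist": 0},
  ],
)

```text
clock: 27.98
eef_pos: [562.5, 82.2, 65.4]
tool_rot: [3.14, -0.004, 0.08]
force: [-0.9, -2.8, 6.8]
width: -0.1
gripper_force: 7.9
```

```bash
python3 - <<'E'
from h import *
s=monitor.read_state();print(wr(*s['eef_pos'][:2]),s['force'])
E
```

```text
[-196.9471462    67.60331981] [-0.87232107 -2.77569484  6.80747986]
```

Call:
drive_tool(
  motion=[
    {"fingers": 0, "linear": [0, -0.003, 0], "twist": 0},
    {"fingers": 0, "linear": [0, -0.003, 0], "twist": 0},
    {"fingers": 0, "linear": [0, 0, 0], "twist": 0},
  ],
)

```text
clock: 28.23
eef_pos: [562.5, 82.6, 65.4]
tool_rot: [3.134, -0.004, 0.076]
force: [1.0, -13.8, 8.7]
width: 0.1
gripper_force: 11.4
```

Call:
drive_tool(
  motion=[
    {"fingers": 0, "linear": [0, 0.012, 0], "twist": 0},
    {"fingers": 0, "linear": [0, 0.0, -0.035], "twist": 0},
    {"fingers": 0, "linear": [0, 0, -0.035], "twist": 0},
    {"fingers": 0, "linear": [0, 0, -0.02], "twist": 0},
  ],
)

```text
clock: 28.57
eef_pos: [563.0, 77.5, 157.1]
tool_rot: [-3.141, -0.005, 0.08]
force: [0.2, -0.2, 0.6]
width: 0.1
gripper_force: 0.0
```

```bash
python3 - <<'E'
from h import *
s=shot('side'); t=shot('top')
m=[b for b in blobs(s,'violet',zc=72,amin=8) if abs(b[0][1]-100)<60 and abs(b[0][0]-560)<60]
for b in m: print('rib',wr(*b[0][:2]),b)
for n,d in (('top',t),('side',s)):
    for b in blobs(d,'gold',zc=12):
        if b[0][1]>200 and b[0][0]>400: print(n,*b)
plan(615,342,140,1.445)
E
```

```text
rib [-199.4548508    79.61894677] (array([559.,  94.,  72.]), 57, 23, np.float64(0.056), (301, 264))
top [615. 345.  12.] 80 22 1.451 (197, 208)
side [615. 339.  12.] 80 23 1.452 (276, 345)
twist -1.365 (12 rows) lin [0.268, 0.017, 0.018] n 7 each [0.0383, 0.0024, 0.0026]
```

The cover is at its shut stop (13.8 N, rib y≈80). Now the gold pen.

Call:
drive_tool(
  motion=[
    {"fingers": 0.6, "linear": [0, 0, 0], "twist": -0.124},
    {"fingers": 0.6, "linear": [0, 0, 0], "twist": -0.124},
    {"fingers": 0.6, "linear": [0, 0, 0], "twist": -0.124},
    {"fingers": 0.6, "linear": [0, 0, 0], "twist": -0.124},
    {"fingers": 0.6, "linear": [0, 0, 0], "twist": -0.124},
  ],
)

```text
clock: 29.08
eef_pos: [561.0, 77.6, 153.2]
tool_rot: [-3.141, 0.0, 0.707]
force: [1.2, -0.9, 0.6]
width: 51.1
gripper_force: 0.0
```

Call:
drive_tool(
  motion=[
    {"fingers": 0.6, "linear": [0, 0, 0], "twist": -0.124},
    {"fingers": 0.6, "linear": [0, 0, 0], "twist": -0.124},
    {"fingers": 0.6, "linear": [0, 0, 0], "twist": -0.124},
    {"fingers": 0.6, "linear": [0, 0, 0], "twist": -0.124},
    {"fingers": 0.6, "linear": [0, 0, 0], "twist": -0.124},
  ],
)

```text
clock: 29.5
eef_pos: [561.0, 77.6, 153.2]
tool_rot: [-3.141, -0.0, 1.327]
force: [-0.4, -0.7, 0.3]
width: 51.2
gripper_force: 0.0
```

Call:
drive_tool(
  motion=[
    {"fingers": 0.6, "linear": [0, 0, 0], "twist": -0.124},
    {"fingers": 0.6, "linear": [0, 0, 0], "twist": 0},
    {"fingers": 0.6, "linear": [0, 0, 0], "twist": 0},
  ],
)

```text
clock: 29.75
eef_pos: [561.1, 77.2, 153.2]
tool_rot: [-3.141, -0.001, 1.441]
force: [0.2, 0.2, -0.1]
width: 51.2
gripper_force: 0.0
```

```bash
python3 - <<'E'
from h import *
plan(615,342,90,1.448)
E
```

```text
twist -0.007 (1 rows) lin [0.269, 0.021, 0.063] n 7 each [0.0385, 0.003, 0.009]
```

Call:
drive_tool(
  motion=[
    {"fingers": 0.7, "linear": [0.038, 0.003, 0], "twist": 0},
    {"fingers": 0.7, "linear": [0.038, 0.003, 0], "twist": 0},
    {"fingers": 0.7, "linear": [0.038, 0.003, 0], "twist": 0},
    {"fingers": 0.7, "linear": [0.038, 0.003, 0], "twist": 0},
    {"fingers": 0.7, "linear": [0.038, 0.003, 0], "twist": 0},
  ],
)

```text
clock: 30.17
eef_pos: [600.2, 265.4, 153.5]
tool_rot: [-3.141, 0.0, 1.441]
force: [1.0, 0.3, 0.3]
width: 59.8
gripper_force: 0.0
```

Call:
drive_tool(
  motion=[
    {"fingers": 0.7, "linear": [0.038, 0.003, 0.02], "twist": 0},
    {"fingers": 0.7, "linear": [0.038, 0.003, 0.02], "twist": 0},
    {"fingers": 0.7, "linear": [0, 0, 0.02], "twist": 0},
    {"fingers": 0.7, "linear": [0, 0, 0.0], "twist": 0},
    {"fingers": 0.7, "linear": [0, 0, 0], "twist": 0},
  ],
)

```text
clock: 30.58
eef_pos: [614.1, 335.3, 93.2]
tool_rot: [-3.139, 0.003, 1.443]
force: [0.8, -0.6, -0.2]
width: 59.9
gripper_force: 0.0
```

```bash
python3 - <<'E'
from h import *
s=shot('side')
for b in blobs(s,'gold',zc=12):
    if b[0][1]>200 and b[0][0]>400: print(*b)
plan(615,342,9,1.448)
cv2.imwrite('pics/s10.png',cv2.resize(s['color'][300:400,220:340],None,fx=5,fy=5,interpolation=cv2.INTER_CUBIC))
E
```

```text
[615. 341.  12.] 79 24 1.443 (276, 346)
twist -0.006 (1 rows) lin [0.007, -0.001, 0.086] n 3 each [0.0024, -0.0005, 0.0286]
```

View pics/s10.png

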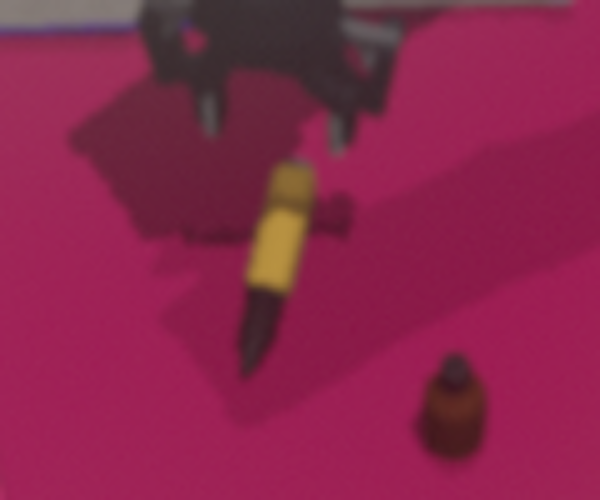

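The pen lies in line between the fingers.

Call:
drive_tool(
  motion=[
    {"fingers": 0.7, "linear": [0.006, 0, 0.02], "twist": 0},
    {"fingers": 0.7, "linear": [0, 0, 0.034], "twist": 0},
    {"fingers": 0.7, "linear": [0, 0, 0.024], "twist": 0},
    {"fingers": 0.7, "linear": [0, 0, 0.006], "twist": 0},
    {"fingers": 0.7, "linear": [0, 0, 0], "twist": 0},
  ],
)

```text
clock: 31.05
eef_pos: [616.1, 339.5, 10.3]
tool_rot: [-3.14, 0.002, 1.441]
force: [0.5, 0.1, 0.4]
width: 60.1
gripper_force: 0.0
```

Call:
drive_tool(
  motion=[
    {"fingers": 0, "linear": [0, 0, 0], "twist": 0},
    {"fingers": 0, "linear": [0, 0, 0], "twist": 0},
    {"fingers": 0, "linear": [0, 0, 0], "twist": 0},
    {"fingers": 0, "linear": [0, 0, 0], "twist": 0},
    {"fingers": 0, "linear": [0, 0, 0], "twist": 0},
  ],
)

```text
clock: 31.47
eef_pos: [617.9, 342.2, 13.7]
tool_rot: [3.138, -0.002, 1.443]
force: [-0.8, -0.6, 7.2]
width: 21.9
gripper_force: 60.7
```

Call:
drive_tool(
  motion=[
    {"fingers": 0, "linear": [0, 0, -0.035], "twist": 0},
    {"fingers": 0, "linear": [0, 0, -0.04], "twist": -0.1},
    {"fingers": 0, "linear": [0, 0, -0.04], "twist": -0.1},
    {"fingers": 0, "linear": [0, 0, -0.02], "twist": 0},
    {"fingers": 0, "linear": [0, 0, 0], "twist": 0},
  ],
)

```text
clock: 31.88
eef_pos: [620.0, 343.7, 153.6]
tool_rot: [3.13, -0.006, 1.643]
force: [1.7, -0.1, -0.6]
width: 22.0
gripper_force: 59.8
```

```bash
python3 - <<'E'
from h import *
s=shot('side'); print([b for b in blobs(s,'gold',zc=140) if abs(b[0][1]-340)<120])
plan(*rw(-200,-105),145,YAW+np.pi/2)
E
```

```text
[(array([622., 332., 140.]), 81, 21, np.float64(-1.473), (272, 316))]
twist -0.014 (1 rows) lin [-0.427, -0.081, 0.005] n 11 each [-0.0388, -0.0074, 0.0005]
```

Call:
drive_tool(
  motion=[
    {"fingers": 0, "linear": [-0.036, -0.01, 0], "twist": -0.014},
    {"fingers": 0, "linear": [-0.038, -0.01, 0], "twist": 0},
    {"fingers": 0, "linear": [-0.039, -0.01, 0], "twist": 0},
    {"fingers": 0, "linear": [-0.039, -0.01, 0], "twist": 0},
    {"fingers": 0, "linear": [-0.039, -0.01, 0], "twist": 0},
  ],
)

```text
clock: 32.35
eef_pos: [580.9, 144.7, 144.8]
tool_rot: [-3.139, 0.001, 1.658]
force: [0.7, 0.3, -1.7]
width: 21.9
gripper_force: 59.8
```

Call:
drive_tool(
  motion=[
    {"fingers": 0, "linear": [-0.039, -0.007, 0], "twist": 0},
    {"fingers": 0, "linear": [-0.039, -0.006, 0], "twist": 0},
    {"fingers": 0, "linear": [-0.039, -0.006, 0], "twist": 0},
    {"fingers": 0, "linear": [-0.039, -0.006, 0], "twist": 0},
    {"fingers": 0, "linear": [-0.039, -0.006, 0], "twist": 0},
  ],
)

```text
clock: 32.77
eef_pos: [567.1, -52.0, 144.9]
tool_rot: [-3.139, -0.0, 1.658]
force: [1.4, 0.1, -0.6]
width: 21.9
gripper_force: 59.8
```

Call:
drive_tool(
  motion=[
    {"fingers": 0, "linear": [-0.039, 0, 0.01], "twist": 0},
    {"fingers": 0, "linear": [0, 0, 0.02], "twist": 0},
    {"fingers": 0, "linear": [0, 0, 0.02], "twist": 0},
    {"fingers": 0, "linear": [0, 0, 0], "twist": 0},
    {"fingers": 0, "linear": [0, 0, 0], "twist": 0},
  ],
)

```text
clock: 33.18
eef_pos: [570.3, -88.5, 94.5]
tool_rot: [-3.138, -0.001, 1.658]
force: [-0.4, -0.2, -0.3]
width: 22.4
gripper_force: 59.7
```

```bash
python3 - <<'E'
from h import *
plan(*rw(-200,-105),29,YAW+np.pi/2); s=monitor.read_state();print(s['width'],s['gripper_force'])
z=s['eef_pos'][2]
for n in ('side','top'): print(n,[(wr(*b[0][:2]),b) for b in blobs(shot(n),'gold',zc=z,amin=15) if abs(b[0][1]+80)<120 and b[0][0]>450])
E
```

```text
twist 0.001 (1 rows) lin [-0.002, 0.004, 0.066] n 2 each [-0.0009, 0.0019, 0.0328]
22.373907630159003 59.735464453697205
side [(array([-204.55768732, -107.63478766]), (array([570., -93.,  95.]), 76, 20, np.float64(-1.456), (301, 214)))]
top [(array([-204.7979912 ,  -75.49536866]), (array([567., -61.,  95.]), 29, 22, np.float64(-1.546), (356, 224)))]
```

Call:
drive_tool(
  motion=[
    {"fingers": 0, "linear": [0, 0, 0.03], "twist": 0},
    {"fingers": 0, "linear": [0, 0, 0.025], "twist": 0},
    {"fingers": 0, "linear": [0, 0, 0.009], "twist": 0},
    {"fingers": 0, "linear": [0, 0, 0], "twist": 0},
    {"fingers": 0, "linear": [0, 0, 0.001], "twist": 0},
  ],
)

```text
clock: 33.7
eef_pos: [572.8, -88.4, 31.8]
tool_rot: [3.14, 0.0, 1.659]
force: [0.3, 0.6, -1.1]
width: 22.2
gripper_force: 59.8
```

Call:
drive_tool(
  motion=[
    {"fingers": 0, "linear": [0, 0, 0.001], "twist": 0},
    {"fingers": 0.5, "linear": [0, 0, 0], "twist": 0},
    {"fingers": 0.5, "linear": [0, 0, 0], "twist": 0},
    {"fingers": 0.5, "linear": [0, 0, 0], "twist": 0},
    {"fingers": 0.5, "linear": [0, 0, -0.025], "twist": 0},
  ],
)

```text
clock: 34.12
eef_pos: [569.3, -88.8, 52.3]
tool_rot: [-3.135, -0.001, 1.658]
force: [-0.2, -0.4, 0.5]
width: 42.9
gripper_force: 0.0
```

Call:
drive_tool(
  motion=[
    {"fingers": 0.5, "linear": [0, 0, -0.035], "twist": 0},
    {"fingers": 0.5, "linear": [0, 0, -0.035], "twist": 0},
    {"fingers": 0, "linear": [0, 0, -0.02], "twist": 0},
    {"fingers": 0, "linear": [0, 0, 0], "twist": 0},
  ],
)

```text
clock: 34.45
eef_pos: [575.5, -89.1, 150.3]
tool_rot: [3.132, 0.002, 1.657]
force: [0.6, 0.3, -0.1]
width: 19.2
gripper_force: 0.0
```

```bash
python3 - <<'E'
from h import *
s=shot('side')
plan(*rw(-345,0),130,YAW+np.pi/2)
cv2.imwrite('pics/s11.png',cv2.resize(s['color'][195:305,240:370],None,fx=5,fy=5,interpolation=cv2.INTER_CUBIC))
E
```

```text
twist 0.001 (1 rows) lin [0.104, -0.145, 0.018] n 5 each [0.0208, -0.029, 0.0036]
```

View pics/s11.png

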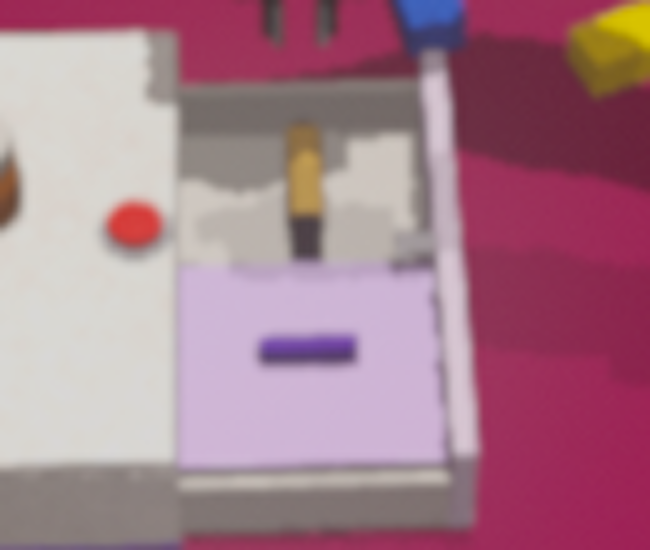

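The pen lies in the right bay, the cover is shut. I'll move in front of the panel and push it home.

Call:
drive_tool(
  motion=[
    {"fingers": 0, "linear": [0.02, -0.026, 0], "twist": 0},
    {"fingers": 0, "linear": [0.021, -0.028, 0], "twist": 0},
    {"fingers": 0, "linear": [0.021, -0.028, 0], "twist": 0},
    {"fingers": 0, "linear": [0.021, -0.028, 0], "twist": 0},
    {"fingers": 0, "linear": [0.021, -0.028, 0.01], "twist": 0},
  ],
)

```text
clock: 34.92
eef_pos: [424.3, 3.2, 135.2]
tool_rot: [3.14, -0.0, 1.657]
force: [1.1, 0.8, -0.9]
width: 0.1
gripper_force: 0.0
```

Call:
drive_tool(
  motion=[
    {"fingers": 0, "linear": [0, 0, 0.03], "twist": 0},
    {"fingers": 0, "linear": [0, 0, 0.03], "twist": 0},
    {"fingers": 0, "linear": [0, 0, 0.025], "twist": 0},
    {"fingers": 0, "linear": [0, 0, 0], "twist": 0},
    {"fingers": 0, "linear": [0, 0, 0], "twist": 0},
  ],
)

```text
clock: 35.33
eef_pos: [424.6, 3.1, 48.9]
tool_rot: [-3.139, -0.001, 1.659]
force: [1.2, -0.1, -0.6]
width: -0.1
gripper_force: 0.0
```

```bash
python3 - <<'E'
from h import *
s=monitor.read_state();print(wr(*s['eef_pos'][:2]))
plan(*rw(-315,0),48,YAW+np.pi/2)
E
```

```text
[-341.19544405    0.59939798]
twist 0.002 (1 rows) lin [-0.001, 0.026, 0.001] n 1 each [-0.0006, 0.0262, 0.0009]
```

Call:
drive_tool(
  motion=[
    {"fingers": 0, "linear": [0, 0.012, 0], "twist": 0},
    {"fingers": 0, "linear": [0, 0.01, 0], "twist": 0},
    {"fingers": 0, "linear": [0, 0.006, 0], "twist": 0},
    {"fingers": 0, "linear": [0, 0.005, 0], "twist": 0},
    {"fingers": 0, "linear": [0, 0.006, 0], "twist": 0},
  ],
)

```text
clock: 35.75
eef_pos: [464.2, 5.9, 50.8]
tool_rot: [3.141, -0.0, 1.657]
force: [-1.6, -0.0, 1.9]
width: -0.2
gripper_force: 0.8
```

Call:
drive_tool(
  motion=[
    {"fingers": 0, "linear": [0, 0.008, 0], "twist": 0},
    {"fingers": 0, "linear": [0, 0.009, 0], "twist": 0},
    {"fingers": 0, "linear": [0, 0.009, 0], "twist": 0},
    {"fingers": 0, "linear": [0, 0.009, 0], "twist": 0},
    {"fingers": 0, "linear": [0, 0.009, 0], "twist": 0},
  ],
)

```text
clock: 36.17
eef_pos: [509.3, 10.0, 49.9]
tool_rot: [3.141, -0.0, 1.658]
force: [-1.8, -0.7, 1.8]
width: 0.0
gripper_force: 0.8
```

Call:
drive_tool(
  motion=[
    {"fingers": 0, "linear": [0, 0.009, 0], "twist": 0},
    {"fingers": 0, "linear": [0, 0.009, 0], "twist": 0},
    {"fingers": 0, "linear": [0, 0.009, 0], "twist": 0},
    {"fingers": 0, "linear": [0, 0.008, 0], "twist": 0},
    {"fingers": 0, "linear": [0, 0.007, 0], "twist": 0},
  ],
)

```text
clock: 36.58
eef_pos: [551.1, 13.8, 49.9]
tool_rot: [3.141, -0.0, 1.658]
force: [-1.4, 0.9, 0.6]
width: -0.2
gripper_force: 0.7
```

```bash
python3 - <<'E'
from h import *
s=monitor.read_state();print(wr(*s['eef_pos'][:2]))
plan(*rw(-130,0),48,YAW+np.pi/2)
s=shot('side'); cv2.imwrite('pics/s12.png',cv2.resize(s['color'][195:305,220:370],None,fx=5,fy=5,interpolation=cv2.INTER_CUBIC))
E
```

```text
[-214.18336229    0.35775067]
twist 0.001 (1 rows) lin [-0.0, 0.084, 0.002] n 3 each [-0.0001, 0.0281, 0.0006]
```

View pics/s12.png

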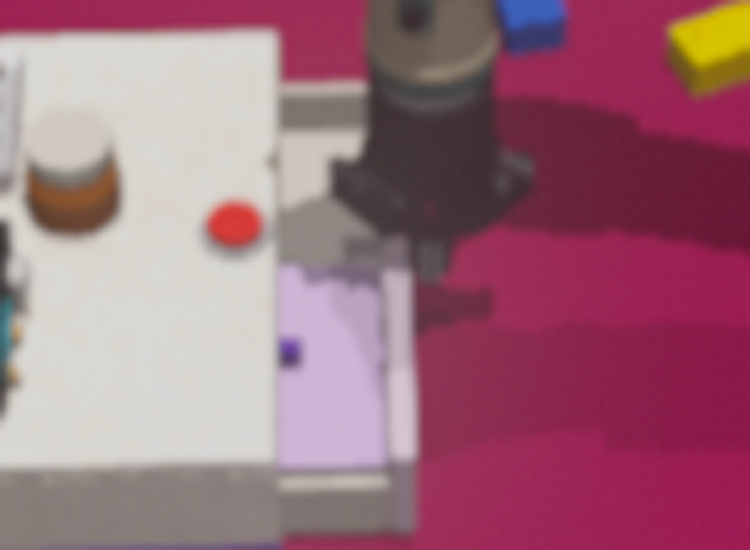

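Contact is fine, but the gripper's knuckles would reach over the button, so I'll back off and turn the tool so they lie along the panel.

Call:
drive_tool(
  motion=[
    {"fingers": 0, "linear": [0, -0.02, -0.005], "twist": 0},
    {"fingers": 0, "linear": [0, -0.02, -0.005], "twist": 0},
    {"fingers": 0, "linear": [0, 0, 0], "twist": 0.124},
    {"fingers": 0, "linear": [0, 0, 0], "twist": 0.124},
    {"fingers": 0, "linear": [0, 0, 0], "twist": 0.124},
  ],
)

```text
clock: 37.05
eef_pos: [510.7, 10.0, 60.3]
tool_rot: [3.14, -0.001, 1.28]
force: [0.6, 0.6, 0.0]
width: -0.2
gripper_force: 0.0
```

Call:
drive_tool(
  motion=[
    {"fingers": 0, "linear": [0, 0, 0], "twist": 0.124},
    {"fingers": 0, "linear": [0, 0, 0], "twist": 0.124},
    {"fingers": 0, "linear": [0, 0, 0], "twist": 0.124},
    {"fingers": 0, "linear": [0, 0, 0], "twist": 0.124},
    {"fingers": 0, "linear": [0, 0, 0], "twist": 0.124},
  ],
)

```text
clock: 37.47
eef_pos: [510.9, 10.2, 60.1]
tool_rot: [3.141, -0.001, 0.66]
force: [0.1, 0.2, -0.3]
width: -0.1
gripper_force: 0.0
```

Call:
drive_tool(
  motion=[
    {"fingers": 0, "linear": [0, 0, 0], "twist": 0.124},
    {"fingers": 0, "linear": [0, 0, 0], "twist": 0.124},
    {"fingers": 0, "linear": [0, 0, 0], "twist": 0.124},
    {"fingers": 0, "linear": [0, 0, 0], "twist": 0.124},
    {"fingers": 0, "linear": [0, 0, 0], "twist": 0.083},
  ],
)

```text
clock: 37.88
eef_pos: [510.9, 10.3, 60.1]
tool_rot: [3.141, -0.001, 0.081]
force: [0.3, -0.3, 0.4]
width: 0.2
gripper_force: 0.0
```

```bash
python3 - <<'E'
from h import *
s=monitor.read_state();print(wr(*s['eef_pos'][:2]),s['eef_pos'],s['tool_rot'])
plan(*rw(-140,0),60)
E
```

```text
[-254.54045114    0.34729023] [510.92694272  10.28978521  60.07652351] [ 3.14148324e+00 -1.32253501e-03  8.14477634e-02]
twist -0.005 (1 rows) lin [0.115, 0.0, 0.0] n 3 each [0.0382, 0.0001, 0.0]
```

Call:
drive_tool(
  motion=[
    {"fingers": 0, "linear": [0.015, 0, 0], "twist": 0},
    {"fingers": 0, "linear": [0.014, 0, 0], "twist": 0},
    {"fingers": 0, "linear": [0.006, 0, 0], "twist": 0},
    {"fingers": 0, "linear": [0.005, 0, 0], "twist": 0},
    {"fingers": 0, "linear": [0.006, 0, 0], "twist": 0},
  ],
)

```text
clock: 38.3
eef_pos: [555.8, 14.1, 59.8]
tool_rot: [-3.141, 0.001, 0.087]
force: [0.6, -0.3, -0.7]
width: -0.1
gripper_force: 0.0
```

Call:
drive_tool(
  motion=[
    {"fingers": 0, "linear": [0.007, 0, 0], "twist": 0},
    {"fingers": 0, "linear": [0.007, 0, 0], "twist": 0},
    {"fingers": 0, "linear": [0.007, 0, 0], "twist": 0},
    {"fingers": 0, "linear": [0.007, 0, 0], "twist": 0},
    {"fingers": 0, "linear": [0.006, 0, 0], "twist": 0},
  ],
)

```text
clock: 38.72
eef_pos: [590.2, 17.1, 59.7]
tool_rot: [-3.141, 0.001, 0.087]
force: [-3.7, 0.1, 1.2]
width: 0.2
gripper_force: 1.9
```

Call:
drive_tool(
  motion=[
    {"fingers": 0, "linear": [0.005, 0, 0], "twist": 0},
    {"fingers": 0, "linear": [0.005, 0, 0], "twist": 0},
    {"fingers": 0, "linear": [0.005, 0, 0], "twist": 0},
    {"fingers": 0, "linear": [0.005, 0, 0], "twist": 0},
    {"fingers": 0, "linear": [0.004, 0, 0], "twist": 0},
  ],
)

```text
clock: 39.13
eef_pos: [613.6, 19.3, 59.7]
tool_rot: [-3.141, 0.001, 0.087]
force: [-6.6, -0.1, 2.9]
width: -0.2
gripper_force: 3.7
```

```bash
python3 - <<'E'
from h import *
s=monitor.read_state();print(wr(*s['eef_pos'][:2]),s['eef_pos'],s['force'])
E
```

```text
[-151.50998822    0.47037931] [613.56606115  19.26212105  59.73318791] [-6.55639919 -0.14174265  2.87425236]
```

Call:
drive_tool(
  motion=[
    {"fingers": 0, "linear": [0.004, 0, 0], "twist": 0},
    {"fingers": 0, "linear": [0.004, 0, 0], "twist": 0},
    {"fingers": 0, "linear": [0.003, 0, 0], "twist": 0},
    {"fingers": 0, "linear": [0.003, 0, 0], "twist": 0},
    {"fingers": 0, "linear": [0, 0, 0], "twist": 0},
  ],
)

```text
clock: 39.55
eef_pos: [627.2, 20.5, 59.8]
tool_rot: [-3.141, 0.002, 0.087]
force: [-5.5, 0.4, 2.5]
width: -0.1
gripper_force: 2.8
```

```bash
python3 - <<'E'
from h import *
s=monitor.read_state();print(wr(*s['eef_pos'][:2]),s['force'])
E
```

```text
[-137.83994623    0.57448892] [-5.51260625  0.37133633  2.5239969 ]
```

Call:
drive_tool(
  motion=[
    {"fingers": 0, "linear": [0.003, 0, 0], "twist": 0},
    {"fingers": 0, "linear": [0.002, 0, 0], "twist": 0},
    {"fingers": 0, "linear": [0.002, 0, 0], "twist": 0},
    {"fingers": 0, "linear": [0, 0, 0], "twist": 0},
  ],
)

```text
clock: 39.88
eef_pos: [632.9, 21.1, 59.7]
tool_rot: [-3.141, 0.004, 0.087]
force: [-7.5, 0.1, 4.5]
width: 0.2
gripper_force: 4.1
```

```bash
python3 - <<'E'
from h import *
s=monitor.read_state();print(wr(*s['eef_pos'][:2]),s['force'])
E
```

```text
[-132.14231153    0.60413615] [-7.51303865  0.12514016  4.53718264]
```

Call:
drive_tool(
  motion=[
    {"fingers": 0, "linear": [0.002, 0, 0], "twist": 0},
    {"fingers": 0, "linear": [0.002, 0, 0], "twist": 0},
    {"fingers": 0, "linear": [0, 0, 0], "twist": 0},
  ],
)

```text
clock: 40.13
eef_pos: [632.7, 21.0, 59.7]
tool_rot: [-3.14, 0.013, 0.087]
force: [-17.1, -1.4, 12.9]
width: -0.2
gripper_force: 8.6
```

```bash
python3 - <<'E'
from h import *
s=monitor.read_state();print(wr(*s['eef_pos'][:2]),s['force'])
E
```

```text
[-132.26420889    0.59629099] [-17.1176409   -1.44611973  12.87769283]
```

Firm stop. I'll withdraw and check that it stays latched.

Call:
drive_tool(
  motion=[
    {"fingers": 0, "linear": [-0.015, 0, 0], "twist": 0},
    {"fingers": 0, "linear": [-0.03, 0, 0], "twist": 0},
    {"fingers": 0, "linear": [-0.03, 0, -0.02], "twist": 0},
    {"fingers": 0, "linear": [0, 0, -0.04], "twist": 0},
    {"fingers": 0, "linear": [0, 0, -0.04], "twist": 0},
  ],
)

```text
clock: 40.55
eef_pos: [562.7, 14.2, 160.2]
tool_rot: [3.141, 0.002, 0.086]
force: [2.2, -0.4, -0.0]
width: -0.1
gripper_force: 0.0
```

Call:
drive_tool(
  motion=[
    {"fingers": 0, "linear": [-0.02, 0, -0.02], "twist": 0},
    {"fingers": 0, "linear": [0, 0, 0], "twist": 0},
    {"fingers": 0, "linear": [0, 0, 0], "twist": 0},
  ],
)

```text
clock: 40.8
eef_pos: [546.6, 13.0, 182.1]
tool_rot: [3.141, -0.007, 0.087]
force: [0.6, -1.1, -0.2]
width: 0.1
gripper_force: 0.0
```

```bash
python3 - <<'E'
from h import *
s=shot('side','s13.png')
E
```

```text
(no output)
```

View pics/s13.png

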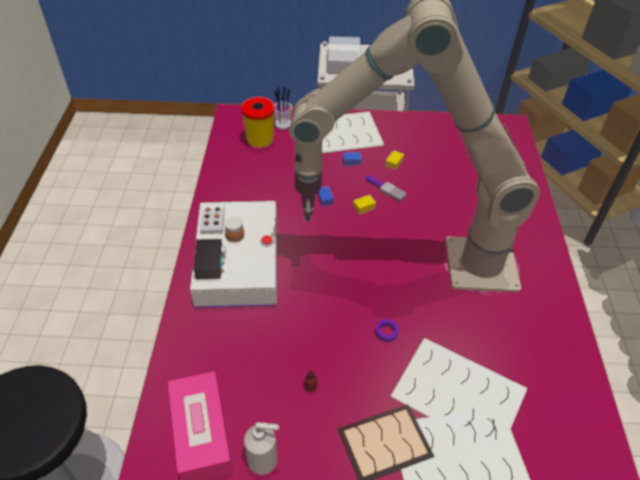

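The drawer stays shut with its front edge at column 275, there are no cartons or pens left on the table, and the bottle, tape, brush and jar I can see are where they were. Handing in.

```bash
python3 -c "
from cell import ctrl; print(ctrl.finish_job())"
```

```text
the job is handed in; nothing more can be done
None
```

The job is handed in at about 41 s: three cartons lie flat in the left bay under the shut cover, the gold pen (no pink one was there) is in the right bay, and the drawer was pushed slowly home and stayed shut when I let go; the tan bottle was behind the arm in the last picture, so I didn't re-check it.

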